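# Unlock the dishwasher-tablet bin with its square key

### The job

The bin of dishwasher tablets is locked. Take the square key from its stand, put it fully home in the square socket recessed in the top of the bin, feeling for the fit without forcing it, and turn it anticlockwise (seen from above) until the front flap is released and tilts right out. Leave the key standing in the lock, and do not disturb the bowl, the mug or the spoon.

Things in the scene. Friction and masses are not known exactly. Their poses are not given: they have to be found in the camera images.
- key_grip (a point): Loose key (about 90 g) upright in a grey stand. This point: centre of its red grip, a block 44 mm wide (x), 12 mm thick (y), 44 mm tall (z up); pinch it across the 12 mm. Below it a round steel collar, 32 mm across, its underside 28 mm below this point, then the stem.
- key_tip (a point): Centre of the flat tip of the key's steel stem, 66 mm below the centre of the grip, axes as the grip's. The stem is 12 x 12 mm square, sides parallel to the grip's x and y, tip edges chamfered 0.5 mm.
- stand_top (a point): Fixed grey key stand, 70 x 70 mm, 45 mm high. This point: centre of its top face, over a round bore 23 mm across. The key's collar rests on the top, the stem hangs 38 mm down in the bore.
- bin: Cream plastic bin of dishwasher tablets, fixed: 170 mm deep (x), 190 wide (y), 190 high. Origin: centre of the underside; x points to its back, z up; the front flap is on its -x side. Keep the force of the key on the bin and its lock below 35 N, all contacts added up: turning alone makes about 20 N of it in the socket.
- lock_mouth (a point): Lock in the bin's top: centre of the rim of an aluminium barrel, 28 mm inside, 48 mm outside, standing 4 mm proud; axes as the bin's. 8 mm below the rim is the flat face of a steel core that turns in it, with a square socket at its middle.
- socket_floor (a point): Centre of the floor of the core's 13 x 13 mm square socket, 16 mm deep, 24 mm below the barrel's rim; axes as the BIN's, not the core's. A key fully home stands on this floor. The core is as the last user left it: turned anticlockwise from above by 0 to 57 degrees from square with the bin. This is not measured: find it by feel or sight.
- flap (a joint): Front flap, 180 wide, 160 high, hinged low down, sprung outwards: 0 shut, 0.6 rad fully out. A hook on the lock's core holds it and lets go when the core is about 75 degrees anticlockwise from square with the bin (stop at 86). The core turns stiffly (0.1 N m) and stays where left. Freed, the flap swings out by itself in 1 to 2 s, its edge to 95 mm before the bin.
- bowl: White ceramic soup bowl, 150 mm across, 62 mm high, origin under its centre. Leave it alone.
- mug: Blue enamel mug, 84 mm across, 85 mm high, origin under its centre. Leave it alone.
- spoon: Wooden spoon, 260 mm long, 10 mm thick, lying flat on the counter along its x, origin under its middle. Leave it alone.
Things that resemble listed ones, but are neither listed nor needed, are in the scene too. There is more than one size of the part that bears key_grip; the job needs the smaller.

How it is judged (in metres and radians):
On the way, in this order (a step that is already met when the one before it is completed fails the run):
1. the key is fully home in the socket (tip within 3 mm of the socket's floor) with the flap still shut (z of key_grip in the frame of lock_mouth below 0.045 m and horizontal distance between key_grip and lock_mouth below 0.008 m and value of joint flap below 0.05 rad), for 0.1 s.
2. the flap has tilted out with the key in the lock (value of joint flap above 0.5 rad and z of key_grip in the frame of lock_mouth below 0.047 m), for 0.1 s.
At the end, for the whole second after the job is handed in: the flap is tilted out by more than 0.5 rad; the key, released and at rest, stands in the lock, its tip within 3 mm of the socket's floor, within 0.15 rad of upright, its grip within 10 mm of the lock's axis (value of joint flap above 0.5 rad and z of key_grip in the frame of lock_mouth below 0.045 m and horizontal distance between key_grip and lock_mouth below 0.01 m and angle between key_grip's own z axis and vertical below 0.15 rad and linear speed of key below 0.02 m/s); the robot touches nothing.
It fails at once if the key is forced: its contacts with the bin and its lock add up to more than 35 N (contact force between key and bin above 35 N).
It fails at once if the bowl is moved by more than 30 mm (distance of bowl from where it was at the start of the episode above 0.03 m).
It fails at once if the mug is moved by more than 30 mm (distance of mug from where it was at the start of the episode above 0.03 m).
It fails at once if the spoon is moved by more than 30 mm (distance of spoon from where it was at the start of the episode above 0.03 m).
It also fails if it takes over 51 s, if anything falls off the work surface, if the arm or the gripper's body presses on something with over 40 N, if the wrist force passes 120 N, or if a joint passes its speed limit or range.

### The arm

A 7-joint arm with a two-finger parallel gripper is mounted at the origin on the work surface. World frame = base frame: x ahead of the robot, y to its left, z up, the work surface at z = 0. Lengths are in m, angles in degrees, forces in N, time in s.
With the tool pointing down it reaches from about 0.4 to 0.875 m from the base axis. Payload 6.5 kg.
Tool frame: the origin (TCP) lies on the centre line of the jaws, within the pads' length; the fingertips stand 25 mm ahead of it and the grasp point (between the pads) lies 6 mm ahead of it; z points along the fingers, x is the direction in which the jaws open and shut, and the axes are right-handed (so a half turn about z gives the same grasp; the last joint's range is limited). The gripper opens to 88 mm and grips with 3 to 60 N. Pads are 18 mm wide; open, the fingers measure 123 mm over their backs; the gripper's body (75 mm by 187 mm) begins 45 mm behind the grasp point.
Start: joints at [-76.559, 30.733, -0.252, 88.115, 0.149, 61.152, -4.079], TCP at [0.193, 0.621, 0.264] pointing down, gripper open.
Joint ranges: [-154.64, 154.64], [-21.42, 123.67], [-72.66, 72.17], [13.99, 137.28], [-74.86, 254.86], [10.95, 109.41], [-158.01, 158.01]. Speed limits (degrees/s): [136.94, 136.94, 180, 180, 180, 180, 180].

### API

Orientations are given as a 3x3 rotation matrix whose columns are the frame's x, y, z axes.
In Python, from cell import env gives the robot as it stands. The module is installed in compiled form; this text tells all that it offers.
- The arm moves only by the tool jog_arm, never from a script. Its argument "steps" is a list of rows, each an object of numbers: "fingers": the finger opening in m, from 0 to 0.0881; "tx", "ty", "tz": the shift along the tool's x, y, z in m; "roll": the turn about the tool's z in degrees. In form: [{"fingers": .., "tx": .., "ty": .., "tz": .., "roll": ..}, ...]. A call has 1 to 5 rows; each row is the pose to reach, as a shift and turn from the pose commanded when the call began, along the tool's axes at that moment; what a row does not reach only later rows make up. A row lasts 1/10 s, in which the tool goes at most 50 mm and 8.59 degrees, less where a joint would pass 70% of its speed; a pose out of reach is approached as far as the arm can. A call with a gripper value outside its range is refused whole. The fingers move at their own pace and stop on an object; the grip force is fixed at half the most. Time passes only in rows, so rows that repeat a pose let the fingers close. It gives the time, the measured TCP pose, the force and the opening at its end, in the units of the state.
- env.get_obs(): the state, without advancing time (a new reading comes with each control period).
- env.get_image(name): name is "scene" or "top" or "wrist"; returns the picture (420x560x3 uint8, blue, green, red); there is no depth.
- env.get_calibration(name): a dict with "fov_y" (degrees; the focal length in pixels is half the picture's height over the tangent of half this angle, whatever the lens; pixels are square), "cx", "cy" (the principal point, pixels), "k1" (the pictures are not rectified: a ray, as slopes to the right and down, at radius r is drawn at 1 + k1 r^2 times it, then the intrinsics apply), "R" (3x3) and "t" (3): a world point X has camera coordinates R X + t; the wrist camera has in their place "T_tool_cam" (4x4, takes a point from camera to tool coordinates, whose origin is the TCP and whose axes are the tool frame's). Camera axes: x right, y down, z forward; pixel columns grow to the right and rows downward; lengths in m; the calibration is good to about 2 mm. A picture is of the moment at which its call begins: read the wrist's pose just before it. get_calibration takes no time and is no camera call.
- env.job_done(): hands the job in, once; it reports no verdict.
Trained networks look in the newest picture that a camera, given by its name, has taken for a name from the list of things; names that differ only in an ending like _2 or _b are one class to them, and where a whole thing is asked for, a point or a joint stands for the part that bears it (a point fixed in the world has none). Each returns a list of dicts, best first, with "confidence" (0 to 1); they miss things now and then, are a little off and sometimes report something else, mostly with a low value. They report only what shows in the picture. A call takes as long as a camera call. They do not tell look-alikes from the thing itself.
- env.silhouettes(camera, target): "mask" (420x560 bool, what is visible of it).
- env.tip_of(camera, target): "xyz" ([x, y, z] in m, in the coordinates of the camera as it stood for that picture, good to about 4 mm: a listed point, or the origin of a listed thing).
The state is a dict: "clock": time; "qpos": joint angles; "qvel": joint speeds; "joint_efforts": joint torques, N m; "tcp_pos": TCP position; "eef_rot": TCP orientation; "force": force on the tool from outside, world axes, zero at the start; "wrist_torque": the same for the moment, N m; "gripper_width": finger opening in m.
Only numpy, scipy, OpenCV 4.12 (cv2) and the standard library are available. Lean on these libraries where they do the work, as an engineer would, in place of code of your own. Each camera call takes 0.05 s, during which the arm holds its last target.

## Working session

There is one attempt and no reset: what is moved stays moved. The work goes in short steps, Python scripts to look and compute and a tool call to move; the robot and the scene stay as the last step left them, time stands still between calls to the robot, and variables do not carry over. Pictures are saved under pics/ and viewed, and the job is handed in when it is done.

Besides the shell and the picture viewer there is one more tool, called in YAML: its name, and indented under it one key for each argument. jog_arm: Moves the arm, as the interface text tells. Its arguments: {"type":"object","properties":{"steps":{"type":"array","items":{"type":"object","properties":{"fingers":{"type":"number"},"tx":{"type":"number"},"ty":{"type":"number"},"tz":{"type":"number"},"roll":{"type":"number"}}}}},"required":["steps"]}

```bash
mkdir -p pics && ls
python3 - <<'E'
from cell import env
import cv2,json
o=env.get_obs(); print(o['clock'],o['tcp_pos'],o['eef_rot'],o['force'],o['gripper_width'])
for n in ['scene','top','wrist']:
    im=env.get_image(n); cv2.imwrite(f'pics/{n}0.png',im); print(n,env.get_calibration(n))
E
```

```text
pics
0.0 [0.19242182 0.62026278 0.262846  ] [[ 2.96169213e-01  9.55135418e-01 -3.61080736e-04]
 [ 9.55133884e-01 -2.96169388e-01 -1.71975254e-03]
 [-1.74953762e-03  1.64457310e-04 -9.99998456e-01]] [-0.08960624  0.46322901 -0.2495111 ] 0.08819136823572109
scene {'fov_y': 53.909237884894715, 'cx': 285.5906320465681, 'cy': 213.72930625680522, 'k1': -0.010322145427991198, 'R': array([[ 0.33403547,  0.94234857, -0.01998683],
       [ 0.53118242, -0.20572111, -0.8219027 ],
       [-0.77863055,  0.263928  , -0.56927715]]), 't': array([-0.26101344, -0.17497708,  1.43001797])}
top {'fov_y': 53.24903088836455, 'cx': 280.5412171807136, 'cy': 212.5152379602313, 'k1': -0.046906814247646186, 'R': array([[-0.00477499, -0.99979378, -0.01973801],
       [-0.99116757,  0.00734787, -0.13241171],
       [ 0.13252944,  0.01893141, -0.99099826]]), 't': array([0.07396451, 0.55291886, 1.0554503 ])}
wrist {'fov_y': 59.31283630334801, 'cx': 279.340333240844, 'cy': 211.27363070233912, 'k1': -0.06898355502181867, 'T_tool_cam': array([[ 9.99999986e-01, -1.67428488e-04, -5.47323034e-06,
        -3.99102520e-04],
       [ 1.62273281e-04,  9.60063409e-01,  2.79782458e-01,
        -7.15058333e-02],
       [-4.15889058e-05, -2.79782455e-01,  9.60063423e-01,
        -1.20460221e-01],
       [ 0.00000000e+00,  0.00000000e+00,  0.00000000e+00,
         1.00000000e+00]])}
```

View pics/scene0.png

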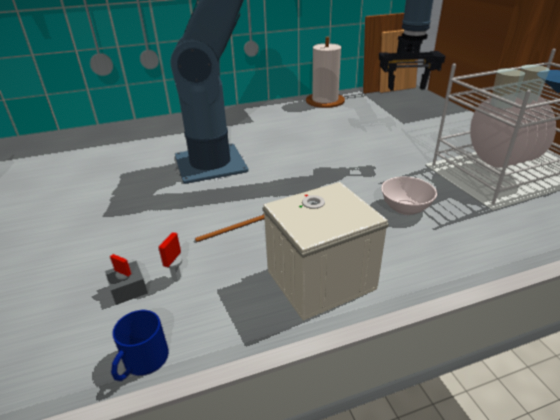

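View pics/top0.png

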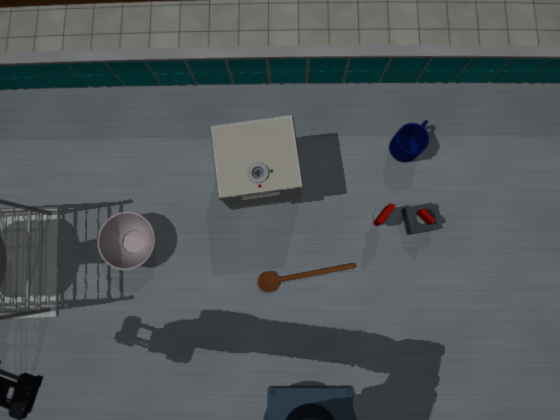

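View pics/wrist0.png

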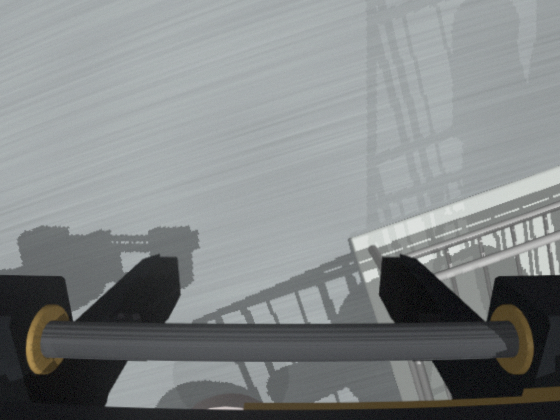

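The scene view shows a small red key in the grey stand at (120,268) and a larger red one beside it at (170,250). The bin lock is at (314,202), the mug at (140,340) and the bowl at (408,195). In the top view the stand key is at (427,217), the lock at (258,173), and the bin's front (flap) faces the robot. Next I'll measure them with the networks.

```bash
cat > h.py <<'E'
from cell import env
import numpy as np, cv2
def K(n):
    c=env.get_calibration(n); f=210/np.tan(np.radians(c['fov_y']/2)); return c,f
def ray(n,u,v,obs=None):
    c,f=K(n); d=np.array([(u-c['cx'])/f,(v-c['cy'])/f]); s=d.copy()
    for _ in range(20): s=d/(1+c['k1']*(s@s))
    r=np.array([s[0],s[1],1.])
    if n=='wrist':
        T=c['T_tool_cam']; R=obs['eef_rot']
        return R@(T[:3,:3]@r), R@T[:3,3]+obs['tcp_pos']
    return c['R'].T@r, -c['R'].T@c['t']
def onz(n,u,v,z,obs=None):
    d,o=ray(n,u,v,obs); return o+d*(z-o[2])/d[2]
def cam2w(n,p,obs=None):
    p=np.array(p); c,f=K(n)
    if n=='wrist':
        T=c['T_tool_cam']; return obs['eef_rot']@(T[:3,:3]@p+T[:3,3])+obs['tcp_pos']
    return c['R'].T@(p-c['t'])
def proj(n,X,obs=None):
    c,f=K(n); X=np.array(X)
    if n=='wrist':
        T=c['T_tool_cam']; p=T[:3,:3].T@(obs['eef_rot'].T@(X-obs['tcp_pos'])-T[:3,3])
    else: p=c['R']@X+c['t']
    s=p[:2]/p[2]; s=s*(1+c['k1']*(s@s)); return s*f+[c['cx'],c['cy']]
E
python3 - <<'E'
from h import *
np.set_printoptions(precision=4,suppress=True)
for cam in ['top','scene']:
    for t in ['key_grip','key_tip','stand_top','lock_mouth','bin','mug','spoon','bowl']:
        for r in env.tip_of(cam,t)[:3]: print(cam,t,round(r['confidence'],2),cam2w(cam,r['xyz']))
print(env.get_obs()['clock'])
E
```

```text
top key_grip 0.57 [ 0.5384 -0.2942  0.0728]
top key_tip 0.83 [ 0.5419 -0.1852 -0.0005]
top stand_top 0.91 [ 0.539  -0.2913  0.0437]
top lock_mouth 0.91 [0.6272 0.1187 0.1967]
top bin 0.69 [ 0.536  -0.288   0.0426]
top mug 0.81 [ 0.7388 -0.267  -0.0019]
top bowl 0.61 [0.4848 0.4664 0.002 ]
scene key_grip 0.86 [ 0.5414 -0.1838  0.0883]
scene key_grip 0.83 [ 0.5351 -0.2898  0.0755]
scene key_tip 0.66 [ 0.5376 -0.2904  0.011 ]
scene key_tip 0.56 [ 0.5394 -0.1845 -0.0033]
scene stand_top 0.7 [ 0.5398 -0.2953  0.0466]
scene stand_top 0.36 [ 0.6625  0.1274 -0.0021]
scene lock_mouth 0.61 [0.6257 0.1209 0.1952]
scene bin 0.63 [ 0.6617  0.128  -0.0043]
scene mug 0.83 [ 0.7384 -0.2672 -0.003 ]
scene spoon 0.93 [ 0.3917  0.0029 -0.001 ]
scene spoon 0.62 [ 0.7375 -0.2664 -0.0017]
scene bowl 0.95 [0.4825 0.4678 0.0024]
scene bowl 0.62 [0.6247 0.1209 0.1955]
0.95
```

Run:
```python
import cv2
a=cv2.imread('pics/top0.png'); b=cv2.imread('pics/scene0.png')
cv2.imwrite('pics/z1.png',cv2.resize(a[190:250,350:460],None,fx=7,fy=7,interpolation=cv2.INTER_CUBIC))
cv2.imwrite('pics/z2.png',cv2.resize(b[220:310,90:200],None,fx=6,fy=6,interpolation=cv2.INTER_CUBIC))
cv2.imwrite('pics/z3.png',cv2.resize(a[105:215,200:310],None,fx=5,fy=5,interpolation=cv2.INTER_CUBIC))
```

```text
(no output)
```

View pics/z1.png

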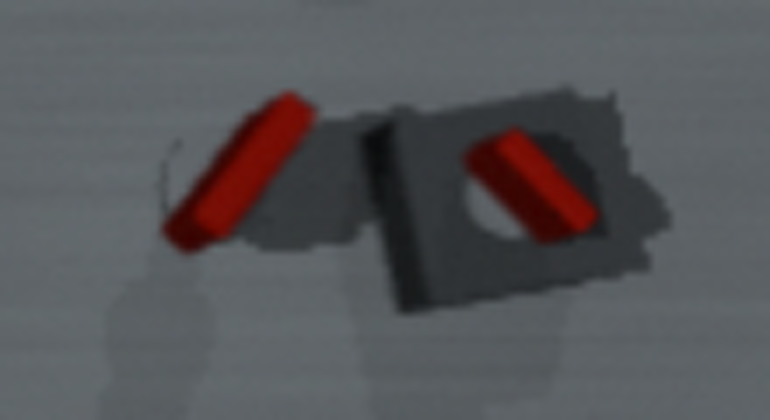

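View pics/z2.png

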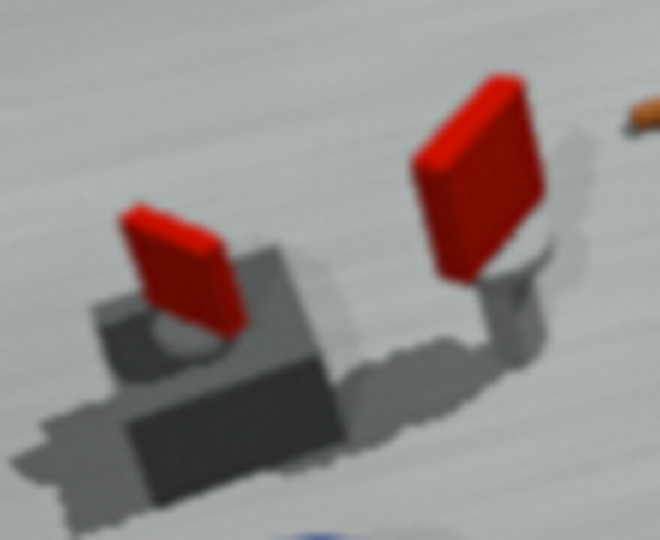

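View pics/z3.png

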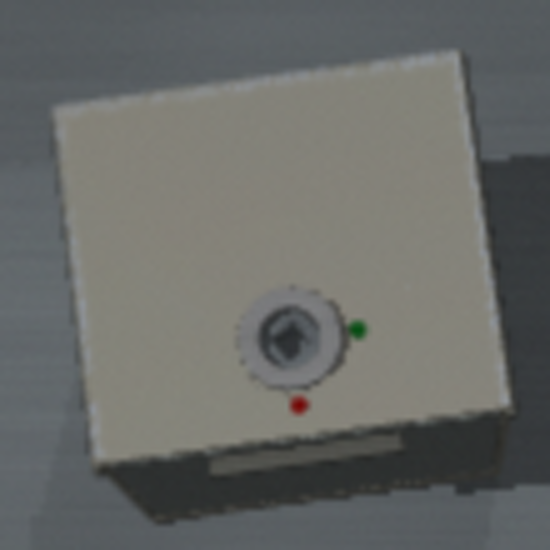

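Run:
```python
from h import *
np.set_printoptions(precision=4,suppress=True)
a=onz('top',350+508/7,190+133/7,.095);b=onz('top',350+590/7,190+222/7,.095)
print(a,b,np.linalg.norm(a-b),(a+b)/2,np.degrees(np.arctan2(*(a-b)[1::-1])))
o=env.get_obs()
for w in ([.45,.30,.30],[.537,-.29,.21]): print(o['eef_rot'].T@(np.array(w)-o['tcp_pos']))
# bin corners top face z .19
c=[onz('top',200+u/5,105+v/5,.19) for u,v in ((55,107),(460,52),(508,410),(97,465))]
for p in c: print(p)
print(onz('top',200+292/5,105+338/5,.194))
```

```text
[ 0.5518 -0.2814  0.095 ] [ 0.52   -0.3088  0.095 ] 0.04198722764595842 [ 0.5359 -0.2951  0.095 ] 40.75557110010335
[-0.2302  0.3409 -0.0363]
[-0.7679  0.5988  0.0537]
[0.7358 0.2281 0.19  ]
[0.7599 0.04   0.19  ]
[0.5907 0.0198 0.19  ]
[0.5671 0.2058 0.19  ]
[0.624  0.1173 0.194 ]
```

jog_arm:
  steps:
    - {"tx":-0.027,"ty":0.04,"tz":-0.006,"roll":8}
    - {"tx":-0.054,"ty":0.08,"tz":-0.012,"roll":16}
    - {"tx":-0.08,"ty":0.12,"tz":-0.018,"roll":24}
    - {"tx":-0.107,"ty":0.16,"tz":-0.024,"roll":32}
    - {"tx":-0.133,"ty":0.2,"tz":-0.03,"roll":40}

```text
schema error: expected keys fingers, tx, ty, tz, roll
```

jog_arm:
  steps:
    - {"fingers":0.088,"tx":-0.027,"ty":0.04,"tz":-0.006,"roll":8}
    - {"fingers":0.088,"tx":-0.054,"ty":0.08,"tz":-0.012,"roll":16}
    - {"fingers":0.088,"tx":-0.08,"ty":0.12,"tz":-0.018,"roll":24}
    - {"fingers":0.088,"tx":-0.107,"ty":0.16,"tz":-0.024,"roll":32}
    - {"fingers":0.088,"tx":-0.133,"ty":0.2,"tz":-0.03,"roll":40}

```text
clock: 1.45
tcp_pos: [0.3452, 0.4329, 0.2942]
eef_rot: [[0.844, 0.536, 0.0], [0.536, -0.844, 0.001], [0.0, -0.0, -1.0]]
force: [0.3, 0.5, 0.0]
gripper_width: 0.0881
```

```bash
cat >> h.py <<'E'
np.set_printoptions(precision=4,suppress=True)
def to(w,yaw=None):
    o=env.get_obs(); d=o['eef_rot'].T@(np.array(w)-o['tcp_pos'])
    y=np.degrees(np.arctan2(o['eef_rot'][1,0],o['eef_rot'][0,0]))
    print('t',round(o['clock'],2),'tcp',o['tcp_pos'],'yaw',round(y,2),'shift',d, 'dist',np.linalg.norm(d),'roll',None if yaw is None else round(y-yaw,2),'F',o['force'],'q',o['qpos'],'w',o['gripper_width'])
E
python3 -c "
from h import *
to([.537,-.292,.22],-49)"
```

```text
t 1.45 tcp [0.3452 0.4329 0.2942] yaw 32.44 shift [-0.227   0.7147  0.0738] dist 0.753492702168225 roll 81.44 F [0.2876 0.4539 0.0494] q [-65.2374  19.4771  11.5715 101.7215  -4.4778  59.2146 -19.5771] w 0.08807771133174659
```

jog_arm:
  steps:
    - {"fingers":0.088,"tx":-0.014,"ty":0.047,"tz":0,"roll":5}
    - {"fingers":0.088,"tx":-0.029,"ty":0.094,"tz":0,"roll":10}
    - {"fingers":0.088,"tx":-0.043,"ty":0.14,"tz":0,"roll":15}
    - {"fingers":0.088,"tx":-0.058,"ty":0.187,"tz":0,"roll":20}
    - {"fingers":0.088,"tx":-0.073,"ty":0.234,"tz":0,"roll":25}

```text
clock: 1.95
tcp_pos: [0.4097, 0.1964, 0.2941]
eef_rot: [[0.991, 0.132, 0.001], [0.132, -0.991, 0.001], [0.001, -0.001, -1.0]]
force: [1.2, 0.2, -0.8]
gripper_width: 0.0877
```

```bash
python3 -c "
from h import *
to([.537,-.292,.22],-49)"
```

```text
t 1.95 tcp [0.4097 0.1964 0.2941] yaw 7.57 shift [0.0618 0.501  0.0737] dist 0.5101276749092829 roll 56.57 F [ 1.2427  0.1798 -0.7515] q [-51.5517   9.2727  22.7378 115.6669  -4.3483  55.7901 -19.0648] w 0.08772168680586731
```

jog_arm:
  steps:
    - {"fingers":0.088,"tx":0.006,"ty":0.048,"tz":0,"roll":5.5}
    - {"fingers":0.088,"tx":0.012,"ty":0.096,"tz":0,"roll":11}
    - {"fingers":0.088,"tx":0.018,"ty":0.144,"tz":0,"roll":16.5}
    - {"fingers":0.088,"tx":0.024,"ty":0.192,"tz":0,"roll":22}
    - {"fingers":0.088,"tx":0.03,"ty":0.24,"tz":0,"roll":28}

```text
clock: 2.45
tcp_pos: [0.4719, -0.0373, 0.2942]
eef_rot: [[0.937, -0.349, 0.001], [-0.349, -0.937, 0.001], [0.001, -0.001, -1.0]]
force: [1.2, 0.3, -0.7]
gripper_width: 0.0881
```

```bash
python3 -c "
from h import *
to([.537,-.292,.22],-49)"
```

```text
t 2.45 tcp [ 0.4719 -0.0373  0.2942] yaw -20.44 shift [0.1499 0.216  0.0741] dist 0.2731651701158039 roll 28.56 F [ 1.2406  0.347  -0.6883] q [-32.3871  12.4697  36.5912 113.7739  -8.9368  56.4161 -11.9226] w 0.08810667950276628
```

jog_arm:
  steps:
    - {"fingers":0.088,"tx":0.028,"ty":0.04,"tz":0.01,"roll":5.7}
    - {"fingers":0.088,"tx":0.056,"ty":0.08,"tz":0.02,"roll":11.4}
    - {"fingers":0.088,"tx":0.084,"ty":0.12,"tz":0.035,"roll":17.1}
    - {"fingers":0.088,"tx":0.115,"ty":0.165,"tz":0.05,"roll":22.8}
    - {"fingers":0.088,"tx":0.14,"ty":0.2,"tz":0.065,"roll":28.5}

```text
clock: 2.95
tcp_pos: [0.5337, -0.2705, 0.2295]
eef_rot: [[0.657, -0.754, 0.001], [-0.754, -0.657, -0.0], [0.001, -0.001, -1.0]]
force: [0.1, -0.2, -0.4]
gripper_width: 0.088
```

jog_arm:
  steps:
    - {"fingers":0.088,"tx":0,"ty":0.001,"tz":0.009,"roll":0}
    - {"fingers":0.088,"tx":0,"ty":0.001,"tz":0.009,"roll":0}

```text
clock: 3.15
tcp_pos: [0.5312, -0.2699, 0.2193]
eef_rot: [[0.658, -0.753, -0.003], [-0.753, -0.658, 0.0], [-0.002, 0.002, -1.0]]
force: [-0.5, 0.7, 0.4]
gripper_width: 0.0878
```

```bash
python3 -c "
from h import *
to([.537,-.292,.22],-49)
o=env.get_obs()
im=env.get_image('wrist');cv2.imwrite('pics/w1.png',im)
for t in ['key_grip','stand_top','key_tip']:
  for r in env.tip_of('wrist',t): print(t,r['confidence'],cam2w('wrist',r['xyz'],o))
"
```

```text
t 3.15 tcp [ 0.5312 -0.2699  0.2193] yaw -48.83 shift [ 0.0205  0.0101 -0.0008] dist 0.022850997735845556 roll 0.17 F [-0.4847  0.746   0.3504] q [ -6.1642  33.7354  40.6573 100.5974 -25.937   55.5919  -4.027 ] w 0.08781640498952388
key_grip 0.96 [ 0.5428 -0.1768  0.0825]
key_grip 0.92 [ 0.5383 -0.2895  0.072 ]
```

View pics/w1.png

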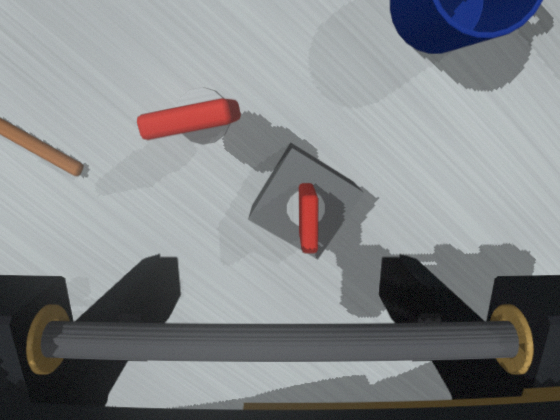

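The wrist view shows the stand key at (308,217), almost parallel to the pads, and the big key off to the upper left at (188,118). I'll measure the small key's yaw.

```bash
python3 -c "
from h import *
o=env.get_obs()
im=cv2.imread('pics/w1.png').astype(int)
m=((im[...,2]>120)&(im[...,1]<90)&(im[...,0]<90)).astype(np.uint8); m[:, :260]=0;m[:150]=0
c=max(cv2.findContours(m,0,2)[0],key=cv2.contourArea); print(cv2.boundingRect(c))
cv2.imwrite('pics/w1z.png',cv2.resize(cv2.imread('pics/w1.png')[140:265,240:380],None,fx=5,fy=5,interpolation=cv2.INTER_CUBIC))
"
```

```text
(299, 185, 19, 68)
```

View pics/w1z.png

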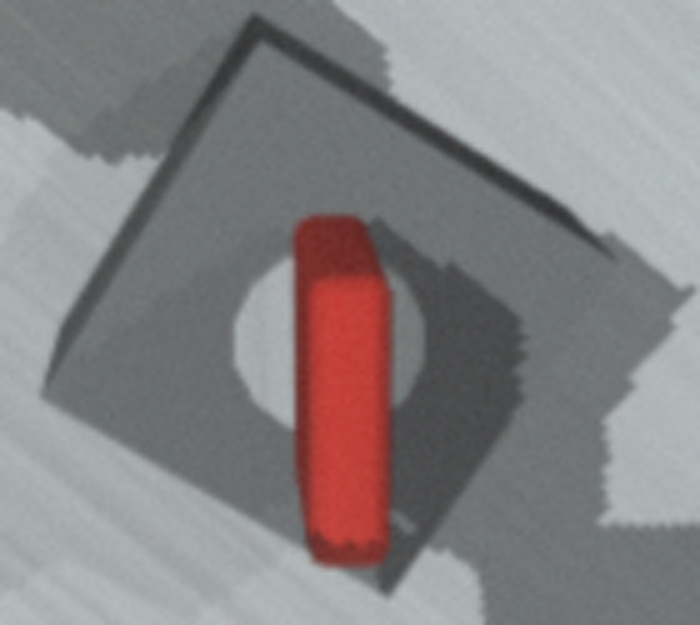

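```bash
python3 -c "
from h import *
o=env.get_obs()
f=lambda u,v: onz('wrist',240+u/5,140+v/5,.095,o)
a=f(346.5,280);b=f(350,547);print(a,b,np.linalg.norm(a-b),np.degrees(np.arctan2(*(a-b)[1::-1])))
c=(a+b)/2
# stand top face center
s=[onz('wrist',240+u/5,140+v/5,.045,o) for u,v in ((262,42),(612,257),(388,592),(45,395))]
print(np.mean(s,0)); print(s)
print(c); to([c[0],c[1],.084],-49)
"
```

```text
[ 0.5554 -0.2762  0.095 ] [ 0.5267 -0.3034  0.095 ] 0.039560636790013363 43.44969478421509
[ 0.5409 -0.2906  0.045 ]
[array([ 0.5689, -0.2507,  0.045 ]), array([ 0.5811, -0.3179,  0.045 ]), array([ 0.5127, -0.3309,  0.045 ]), array([ 0.5007, -0.2628,  0.045 ])]
[ 0.5411 -0.2898  0.095 ]
t 3.35 tcp [ 0.5329 -0.2676  0.2215] yaw -48.59 shift [0.022  0.0088 0.1375] dist 0.13952611571162485 roll 0.41 F [-0.6739  0.4789  0.1095] q [ -6.403   33.4886  40.6511 100.5768 -25.9219  55.6095  -4.0448] w 0.0875375957645383
```

jog_arm:
  steps:
    - {"fingers":0.088,"tx":0.021,"ty":0.009,"tz":0.02,"roll":-2}
    - {"fingers":0.088,"tx":0.021,"ty":0.009,"tz":0.06,"roll":-2}
    - {"fingers":0.088,"tx":0.021,"ty":0.009,"tz":0.1,"roll":-2}
    - {"fingers":0.06,"tx":0.021,"ty":0.009,"tz":0.125,"roll":-2}
    - {"fingers":0.05,"tx":0.021,"ty":0.009,"tz":0.135,"roll":-2}

```text
clock: 3.85
tcp_pos: [0.5389, -0.2888, 0.0841]
eef_rot: [[0.687, -0.727, -0.002], [-0.727, -0.687, 0.002], [-0.003, 0.0, -1.0]]
force: [-0.5, 0.5, 0.9]
gripper_width: 0.0743
```

```bash
python3 -c "
from h import *
to([.541,-.290,.081],-46.6)
to([.541,-.290,.081],-46.6)
o=env.get_obs()
im=env.get_image('wrist');cv2.imwrite('pics/w2.png',im)
to([.541,-.290,.081],-46.6)
"
```

```text
t 3.85 tcp [ 0.5389 -0.2888  0.0841] yaw -46.61 shift [ 0.0023 -0.0007  0.0031] dist 0.003943443352860811 roll -0.01 F [-0.4938  0.486   0.933 ] q [  1.3733  45.1863  32.4886 101.5552 -33.7091  43.4949   4.8264] w 0.07428719980384083
t 3.85 tcp [ 0.5389 -0.2888  0.0841] yaw -46.61 shift [ 0.0023 -0.0007  0.0031] dist 0.003943443352860811 roll -0.01 F [-0.4938  0.486   0.933 ] q [  1.3733  45.1863  32.4886 101.5552 -33.7091  43.4949   4.8264] w 0.07428719980384083
t 3.9 tcp [ 0.5389 -0.2891  0.084 ] yaw -46.62 shift [ 0.0021 -0.0009  0.003 ] dist 0.0037612121253150334 roll -0.02 F [-0.9833  0.2802 -0.183 ] q [  1.3887  45.2121  32.4963 101.5443 -33.7092  43.484    4.8273] w 0.07058633854641168
```

View pics/w2.png

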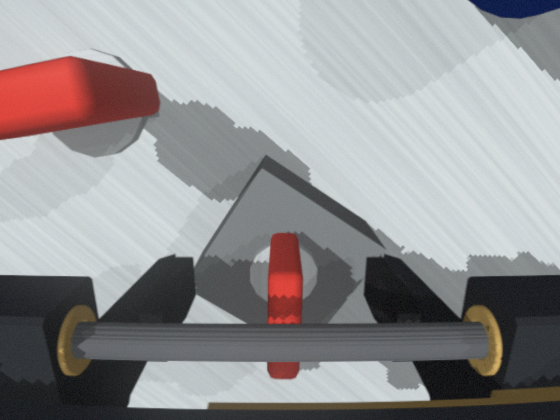

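The key sits between the fingers at (285,300), about 2 mm right of centre. I'll correct that and close.

jog_arm:
  steps:
    - {"fingers":0.04,"tx":0.002,"ty":-0.001,"tz":0.003,"roll":0}
    - {"fingers":0.02,"tx":0.002,"ty":-0.001,"tz":0.003,"roll":0}
    - {"fingers":0.0,"tx":0.002,"ty":-0.001,"tz":0.003,"roll":0}
    - {"fingers":0.0,"tx":0.002,"ty":-0.001,"tz":0.003,"roll":0}
    - {"fingers":0.0,"tx":0.002,"ty":-0.001,"tz":0.003,"roll":0}

```text
clock: 4.4
tcp_pos: [0.5418, -0.2918, 0.0834]
eef_rot: [[0.685, -0.728, 0.001], [-0.728, -0.685, -0.0], [0.001, -0.0, -1.0]]
force: [0.3, -1.4, -0.0]
gripper_width: 0.0303
```

jog_arm:
  steps:
    - {"fingers":0.0,"tx":0,"ty":0,"tz":0,"roll":0}
    - {"fingers":0.0,"tx":0,"ty":0,"tz":0,"roll":0}
    - {"fingers":0.0,"tx":0,"ty":0,"tz":0,"roll":0}

```text
clock: 4.7
tcp_pos: [0.5413, -0.2916, 0.0828]
eef_rot: [[0.685, -0.728, -0.0], [-0.728, -0.685, 0.0], [-0.0, -0.0, -1.0]]
force: [-0.3, 0.7, 1.3]
gripper_width: 0.0116
```

jog_arm:
  steps:
    - {"fingers":0.0,"tx":0,"ty":0,"tz":-0.02,"roll":0}
    - {"fingers":0.0,"tx":0,"ty":0,"tz":-0.05,"roll":0}
    - {"fingers":0.0,"tx":0,"ty":0,"tz":-0.1,"roll":0}
    - {"fingers":0.0,"tx":0,"ty":0,"tz":-0.15,"roll":0}
    - {"fingers":0.0,"tx":0,"ty":0,"tz":-0.2,"roll":0}

```text
clock: 5.2
tcp_pos: [0.5409, -0.2916, 0.2844]
eef_rot: [[0.685, -0.728, -0.001], [-0.728, -0.685, 0.0], [-0.001, 0.0, -1.0]]
force: [2.1, 0.2, -0.7]
gripper_width: 0.0117
```

```bash
python3 -c "
from h import *
o=env.get_obs()
im=env.get_image('wrist');cv2.imwrite('pics/w3.png',im)
im=env.get_image('scene');cv2.imwrite('pics/s3.png',im)
for r in env.tip_of('wrist','key_grip')+env.tip_of('wrist','key_tip'): print(r['confidence'],cam2w('wrist',r['xyz'],o)-o['tcp_pos'],o['eef_rot'].T@(cam2w('wrist',r['xyz'],o)-o['tcp_pos']))
to([.6255,.12,.30])
"
```

```text
0.85 [ 0.0052  0.1095 -0.202 ] [-0.0761 -0.0789  0.202 ]
0.65 [ 0.0011 -0.0009 -0.0085] [ 0.0014 -0.0002  0.0085]
0.57 [ 0.0011 -0.0011 -0.0766] [ 0.0017 -0.0001  0.0766]
t 5.4 tcp [ 0.5418 -0.2918  0.2835] yaw -46.72 shift [-0.2424 -0.3433 -0.0165] dist 0.42052165470911196 roll None F [ 0.6251 -0.3767 -2.1605] q [ -5.2679  31.3085  42.5306  94.4707 -23.2144  63.2695  -3.0211] w 0.011485016946561604
```

View pics/w3.png

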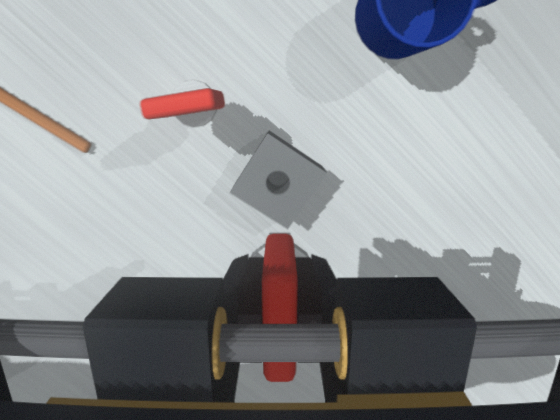

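View pics/s3.png

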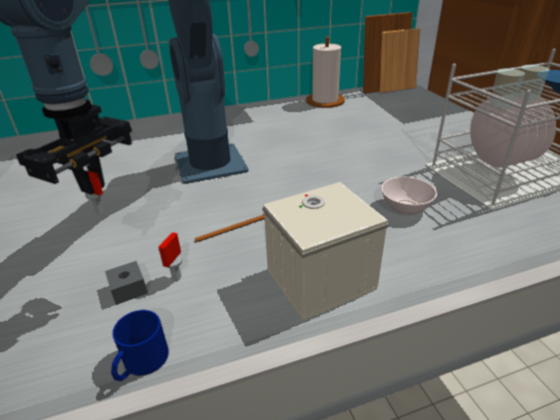

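The key is held centred and upright in the jaws, and the stand is empty. Next I'll carry it to a viewpoint over the lock.

jog_arm:
  steps:
    - {"fingers":0.0,"tx":-0.024,"ty":-0.039,"tz":-0.01,"roll":0}
    - {"fingers":0.0,"tx":-0.048,"ty":-0.078,"tz":-0.02,"roll":0}
    - {"fingers":0.0,"tx":-0.072,"ty":-0.117,"tz":-0.027,"roll":0}
    - {"fingers":0.0,"tx":-0.096,"ty":-0.156,"tz":-0.027,"roll":0}
    - {"fingers":0.0,"tx":-0.12,"ty":-0.195,"tz":-0.027,"roll":0}

```text
clock: 5.9
tcp_pos: [0.6005, -0.0684, 0.3077]
eef_rot: [[0.686, -0.728, -0.003], [-0.728, -0.686, 0.0], [-0.002, 0.002, -1.0]]
force: [1.2, 0.3, -1.0]
gripper_width: 0.0117
```

jog_arm:
  steps:
    - {"fingers":0.0,"tx":-0.024,"ty":-0.039,"tz":0,"roll":0}
    - {"fingers":0.0,"tx":-0.048,"ty":-0.078,"tz":0,"roll":0}
    - {"fingers":0.0,"tx":-0.072,"ty":-0.117,"tz":0,"roll":0}
    - {"fingers":0.0,"tx":-0.096,"ty":-0.156,"tz":0,"roll":0}
    - {"fingers":0.0,"tx":-0.12,"ty":-0.195,"tz":0,"roll":0}

```text
clock: 6.4
tcp_pos: [0.66, 0.1523, 0.307]
eef_rot: [[0.685, -0.728, -0.004], [-0.728, -0.685, -0.001], [-0.002, 0.003, -1.0]]
force: [0.7, 0.2, -0.9]
gripper_width: 0.0117
```

jog_arm:
  steps:
    - {"fingers":0.0,"tx":0,"ty":0,"tz":0,"roll":0}
    - {"fingers":0.0,"tx":0,"ty":0,"tz":0,"roll":0}

```text
clock: 6.6
tcp_pos: [0.6599, 0.1517, 0.3068]
eef_rot: [[0.687, -0.726, -0.004], [-0.726, -0.687, -0.001], [-0.002, 0.004, -1.0]]
force: [-1.1, -1.4, -2.1]
gripper_width: 0.0115
```

```bash
python3 -c "
from h import *
o=env.get_obs()
im=env.get_image('wrist');cv2.imwrite('pics/w4.png',im)
for r in env.tip_of('wrist','lock_mouth')+env.tip_of('wrist','key_tip'): print(r['confidence'],cam2w('wrist',r['xyz'],o),o['eef_rot'].T@(cam2w('wrist',r['xyz'],o)-o['tcp_pos']))
to([.6255,.12,.30])
"
```

```text
0.58 [0.6565 0.1481 0.2302] [0.0005 0.0046 0.0766]
t 6.75 tcp [0.6605 0.1483 0.3088] yaw -46.88 shift [-0.0033  0.0448  0.0089] dist 0.04581765203804455 roll None F [ 0.1872 -0.1367 -0.4647] q [-41.3076  36.0954  40.0469  82.4158 -23.692   70.1891 -45.5092] w 0.011563584150123452
```

View pics/w4.png

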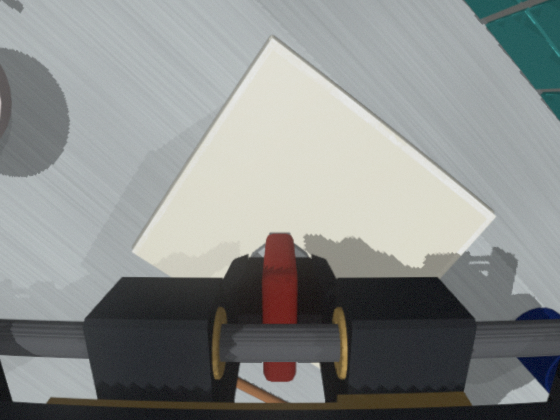

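The camera's image-up direction is tool −y, so the lock is hidden under the gripper. I'll shift +y in the tool frame.

jog_arm:
  steps:
    - {"fingers":0.0,"tx":-0.001,"ty":0.045,"tz":0,"roll":0}
    - {"fingers":0.0,"tx":-0.003,"ty":0.088,"tz":0,"roll":0}
    - {"fingers":0.0,"tx":-0.003,"ty":0.088,"tz":0,"roll":0}
    - {"fingers":0.0,"tx":-0.003,"ty":0.088,"tz":0,"roll":0}

```text
clock: 7.15
tcp_pos: [0.5942, 0.0904, 0.3101]
eef_rot: [[0.683, -0.731, 0.0], [-0.731, -0.683, 0.001], [-0.001, -0.001, -1.0]]
force: [-1.0, 0.1, 0.0]
gripper_width: 0.0117
```

```bash
python3 -c "
from h import *
o=env.get_obs()
im=env.get_image('wrist');cv2.imwrite('pics/w5.png',im)
for r in env.tip_of('wrist','lock_mouth')+env.tip_of('wrist','key_tip'): print(r['confidence'],cam2w('wrist',r['xyz'],o),o['eef_rot'].T@(cam2w('wrist',r['xyz'],o)-o['tcp_pos']))
to([.6255,.12,.30])
p=proj('wrist',[.6255,.12,.19],o).astype(int);print(p)
cv2.imwrite('pics/w5z.png',cv2.resize(im[p[1]-60:p[1]+60,p[0]-60:p[0]+60],None,fx=5,fy=5,interpolation=cv2.INTER_CUBIC))
"
```

```text
0.91 [0.6246 0.1202 0.1965] [-0.0009 -0.0425  0.1137]
0.37 [0.6279 0.1218 0.1694] [ 0.0002 -0.046   0.1407]
0.2 [0.5928 0.0868 0.2324] [0.0018 0.0035 0.0777]
0.92 [0.5903 0.0861 0.2325] [0.0006 0.0057 0.0776]
t 7.3 tcp [0.5955 0.0928 0.3099] yaw -46.7 shift [ 0.0008 -0.0405  0.0099] dist 0.0416929812876394 roll None F [-0.0437 -0.0577 -1.2298] q [-42.9616  28.0342  42.1253  94.6846 -20.3478  65.1536 -42.2177] w 0.011853505285657075
[278 150]
```

View pics/w5.png

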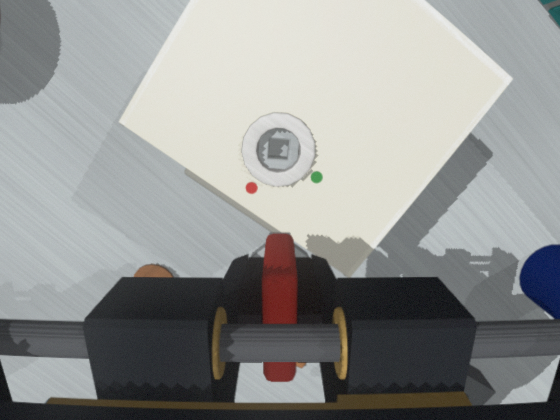

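View pics/w5z.png

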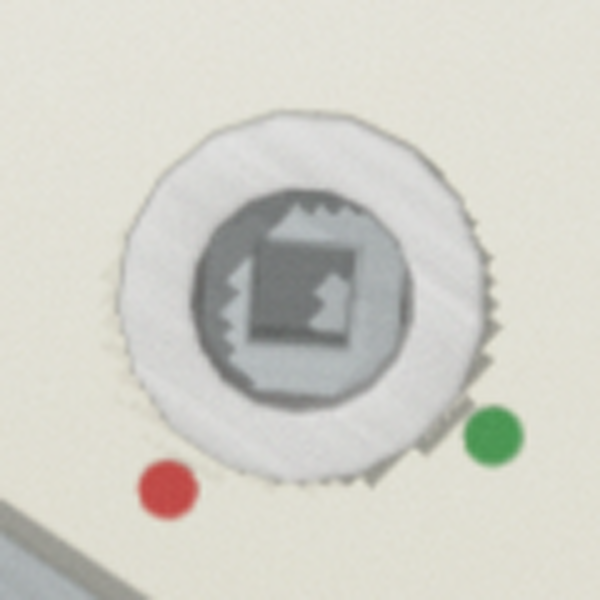

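The wrist view shows the lock at (278,150). Inside the barrel the square socket is almost aligned with the held key, tilted about 4–6° clockwise in the image. I'll project the rim and the square's corners into the tool frame.

```bash
python3 -c "
from h import *
o=env.get_obs(); o['tcp_pos']=np.array([.5948,.0915,.310])
U=lambda u,v:(218+u/5-.0,90+v/5)
def tl(u,v,z): 
    a,b=U(u,v); return o['eef_rot'].T@(onz('wrist',a,b,z,o)-o['tcp_pos'])
print('rim in',tl(302.5,298.5,.194),'out',tl(304,296.5,.194))
print('diam',tl(413,298,.194)-tl(192,298,.194), tl(490,298,.194)-tl(118,298,.194))
c=np.array([tl(*p,.186) for p in ((257,240),(357,247),(350,346),(247,335))]);print(c,c.mean(0))
for i in range(4):
    d=c[(i+1)%4]-c[i]; print(np.linalg.norm(d),np.degrees(np.arctan2(d[1],d[0]))-90*i)
print(cam2w('wrist',[0,0,0],o))
# tip corner view
im=cv2.imread('pics/w5.png'); cv2.imwrite('pics/w5k.png',cv2.resize(im[220:400,200:360],None,fx=3.3,fy=3.3,interpolation=cv2.INTER_CUBIC))
"
```

```text
rim in [ 0.0001 -0.044   0.116 ] out [ 0.0003 -0.0442  0.116 ]
diam [0.0282 0.     0.    ] [0.0475 0.     0.    ]
[[-0.0058 -0.0507  0.124 ]
 [ 0.0073 -0.0498  0.124 ]
 [ 0.0064 -0.0368  0.124 ]
 [-0.0073 -0.0382  0.124 ]] [ 0.0001 -0.0439  0.124 ]
0.0131261232371698 3.9761714995420037
0.01304308507717982 3.697336976396599
0.013745873763490618 -353.8720207689361
0.012538728959265595 -353.52542350832596
[0.6475 0.1403 0.4305]
```

View pics/w5k.png

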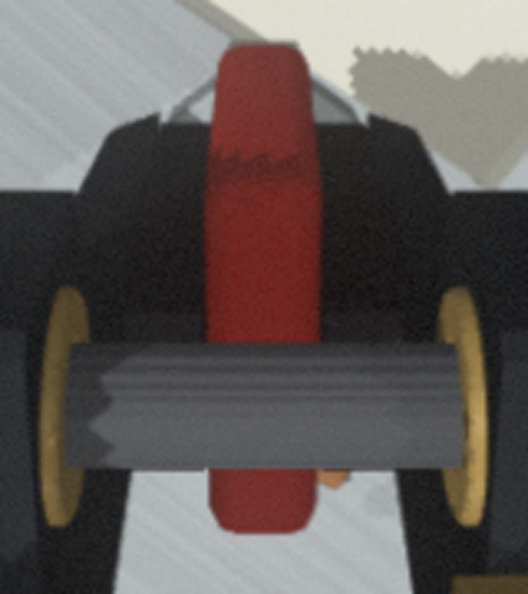

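```bash
python3 -c "
from h import *
o={'eef_rot':np.eye(3),'tcp_pos':np.zeros(3)}
f=lambda u,v,z: onz('wrist',200+u/3.3,220+v/3.3,z,o)
for z in (-.0122,-.0112):
  for p in ((263,165),(263,185),(263,531),(206,300),(321,300)): print(z,p,f(*p,z))
print('bottom near edge', f(263,40,.0318))
print('collar',f(265,40,.036), f(165,120,.036),f(368,120,.036))
"
```

```text
-0.0122 (263, 165) [ 0.0008 -0.0208 -0.0122]
-0.0122 (263, 185) [ 0.0008 -0.0186 -0.0122]
-0.0122 (263, 531) [ 0.0008  0.0231 -0.0122]
-0.0122 (206, 300) [-0.005  -0.0058 -0.0122]
-0.0122 (321, 300) [ 0.0066 -0.0058 -0.0122]
-0.0112 (263, 165) [ 0.0008 -0.0203 -0.0112]
-0.0112 (263, 185) [ 0.0008 -0.0181 -0.0112]
-0.0112 (263, 531) [ 0.0008  0.0239 -0.0112]
-0.0112 (206, 300) [-0.0051 -0.0052 -0.0112]
-0.0112 (321, 300) [ 0.0067 -0.0052 -0.0112]
bottom near edge [ 0.0008 -0.0181  0.0318]
collar [ 0.0011 -0.0166  0.036 ] [-0.0128 -0.0048  0.036 ] [ 0.0154 -0.0048  0.036 ]
```

```bash
cat > rect.py <<'E'
from h import *
def rect(im,o,z,cx,cy,half=.016,n=640):
    # rectified patch in tool-frame coordinates at tool depth z
    oi={'eef_rot':np.eye(3),'tcp_pos':np.zeros(3)}
    s=np.linspace(-half,half,n); X,Y=np.meshgrid(cx+s,cy+s)
    c,f=K('wrist');T=c['T_tool_cam']
    P=np.stack([X,Y,np.full_like(X,z)],-1)-T[:3,3]; P=P@T[:3,:3]
    q=P[...,:2]/P[...,2:]; q=q*(1+c['k1']*(q**2).sum(-1,keepdims=True))
    return cv2.remap(im,(q[...,0]*f+c['cx']).astype(np.float32),(q[...,1]*f+c['cy']).astype(np.float32),cv2.INTER_CUBIC)
def sq(img,cx,cy,side,ang,sc,col):
    p=cv2.boxPoints(((cx,cy),(side*sc,side*sc),ang)); cv2.polylines(img,[p.astype(int)],True,col,1)
E
python3 -c "
from rect import *
im=cv2.imread('pics/w5.png')
r=rect(im,None,.124,0,-.044); a=r.copy(); sc=640/.032
sq(a,320,320,.013,5,sc,(0,0,255)); sq(a,320,320,.013,2,sc,(0,255,0))
cv2.imwrite('pics/r5.png',a)
b=rect(im,None,.116,0,-.044,half=.028); cv2.circle(b,(320,320),int(.014*640/.056),(0,0,255),1);cv2.circle(b,(320,320),int(.024*640/.056),(0,0,255),1);
cv2.imwrite('pics/r5b.png',cv2.resize(b,(400,400)))
"
```

View pics/r5.png

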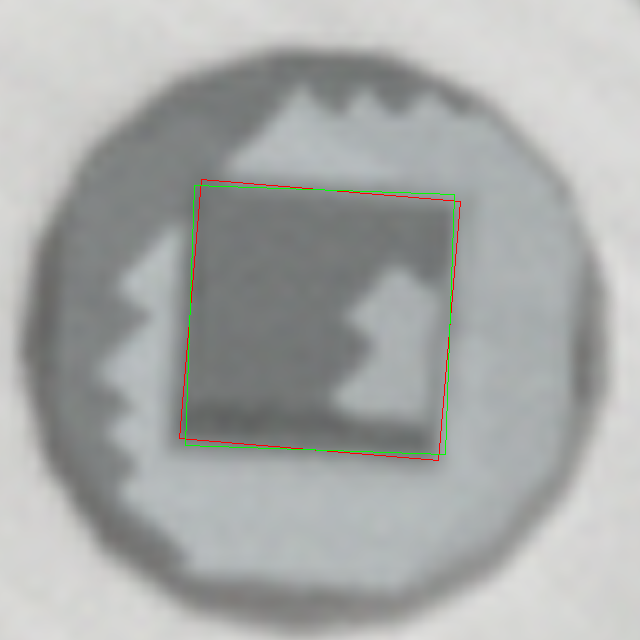

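View pics/r5b.png

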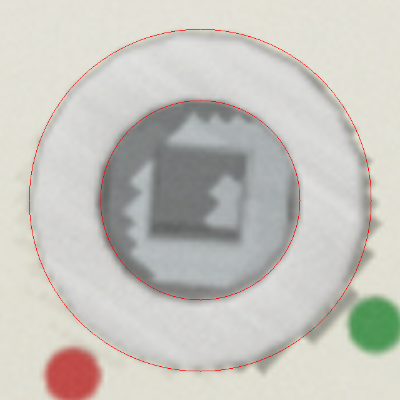

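The projection fits: barrel diameters read 28.2 and 47.5 mm and the square about 13.1 mm. The socket is rolled about +4° from the key, so I'll move above the lock now.

jog_arm:
  steps:
    - {"fingers":0.0,"tx":-0.0007,"ty":-0.025,"tz":0,"roll":4}
    - {"fingers":0.0,"tx":-0.0007,"ty":-0.0454,"tz":0,"roll":4}
    - {"fingers":0.0,"tx":-0.0007,"ty":-0.0454,"tz":0.01,"roll":4}
    - {"fingers":0.0,"tx":-0.0007,"ty":-0.0454,"tz":0.025,"roll":4}
    - {"fingers":0.0,"tx":-0.0007,"ty":-0.0454,"tz":0.035,"roll":4}

```text
clock: 7.8
tcp_pos: [0.6264, 0.1231, 0.2727]
eef_rot: [[0.633, -0.775, -0.002], [-0.775, -0.633, -0.001], [-0.001, 0.002, -1.0]]
force: [0.3, -0.3, -1.3]
gripper_width: 0.0115
```

jog_arm:
  steps:
    - {"fingers":0.0,"tx":0,"ty":0,"tz":0,"roll":0}
    - {"fingers":0.0,"tx":0,"ty":0,"tz":0,"roll":0}

```text
clock: 8.0
tcp_pos: [0.627, 0.1232, 0.2746]
eef_rot: [[0.632, -0.775, -0.001], [-0.775, -0.632, -0.0], [-0.0, 0.001, -1.0]]
force: [-0.3, 0.3, -1.4]
gripper_width: 0.0118
```

```bash
python3 -c "
from h import *
to([.6255,.12,.26])
im=env.get_image('scene');cv2.imwrite('pics/s6z.png',cv2.resize(im[130:260,240:400],None,fx=5,fy=5,interpolation=cv2.INTER_CUBIC)[:600])
im2=env.get_image('top');cv2.imwrite('pics/t6z.png',im2)
im2=env.get_image('wrist');cv2.imwrite('pics/w6.png',im2)
to([.6255,.12,.26])
"
```

```text
t 8.0 tcp [0.627  0.1232 0.2746] yaw -50.78 shift [0.0015 0.0032 0.0146] dist 0.015008123506525717 roll None F [-0.2891  0.3389 -1.3695] q [-42.4276  34.1378  40.9371  91.039  -24.1337  64.0041 -46.4086] w 0.011841309552729216
t 8.15 tcp [0.6276 0.1236 0.2755] yaw -50.75 shift [0.0014 0.004  0.0155] dist 0.0160201593787139 roll None F [ 0.8584 -0.419  -0.5073] q [-42.4436  34.0956  40.948   90.9684 -24.1373  64.0063 -46.4099] w 0.011568255552295225
```

View pics/s6z.png

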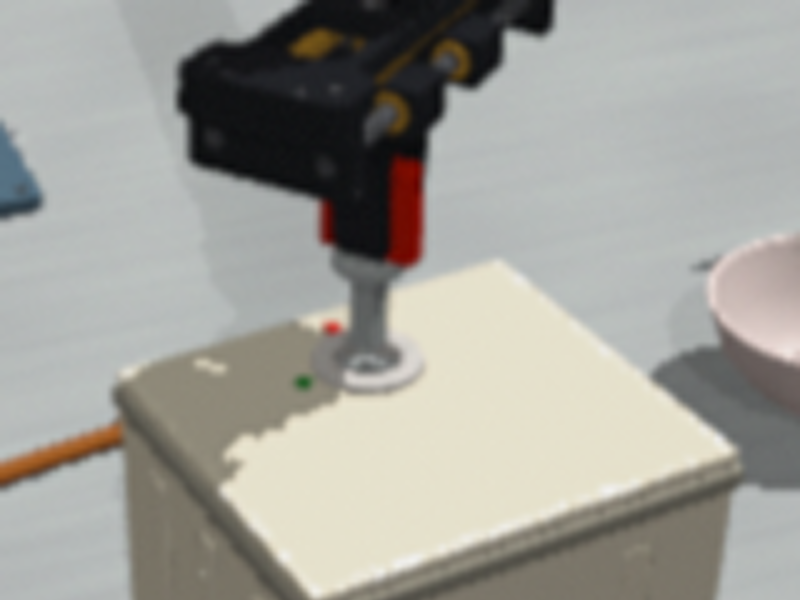

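View pics/w6.png

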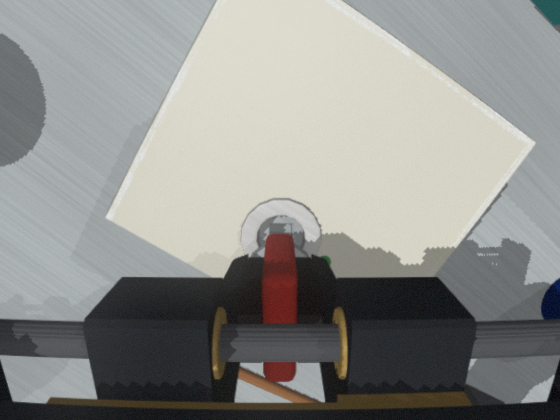

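The scene view shows the stem over the barrel, and the wrist view shows the rim's back arc at (280,215). I'll rectify to check that it's centred.

```bash
python3 -c "
from rect import *
im=cv2.imread('pics/w6.png')
b=rect(im,None,.0805,0.0008,0.0014,half=.03); 
cv2.circle(b,(320,320),int(.014*640/.06),(0,0,255),1);cv2.circle(b,(320,320),int(.024*640/.06),(0,0,255),1)
cv2.imwrite('pics/r6.png',b)
"
```

```text
(no output)
```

View pics/r6.png

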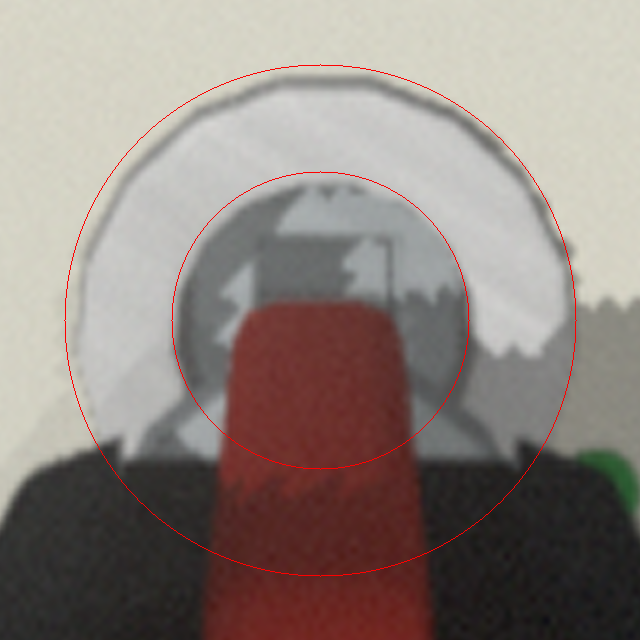

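```bash
python3 -c "
from rect import *
im=cv2.imread('pics/w6.png')
b=rect(im,None,.0805,0,0,half=.03)
cv2.imwrite('pics/r6b.png',b)
g=cv2.cvtColor(b,cv2.COLOR_BGR2GRAY).astype(float); g=cv2.GaussianBlur(g,(0,0),3)
px=640/.06
def fit(r0,r1,angs,c0,bright_in):
    P=[]
    for a in angs:
        d=np.array([np.cos(a),np.sin(a)]); rs=np.arange(r0,r1,.5)
        q=c0+rs[:,None]*d; v=cv2.remap(g.astype(np.float32),q[:,0].astype(np.float32)[None],q[:,1].astype(np.float32)[None],1)[0]
        dv=np.gradient(v); i=np.argmin(dv) if bright_in else np.argmax(dv); P.append(c0+rs[i]*d)
    P=np.array(P); 
    for k in range(4):
        A=np.c_[2*P,np.ones(len(P))]; s=np.linalg.lstsq(A,(P**2).sum(1),rcond=None)[0]; c=s[:2]; R=np.sqrt(s[2]+c@c)
        e=abs(np.hypot(*(P-c).T)-R); P=P[e<max(3,np.percentile(e,85))]
    return (c-320)/px*1000,2*R/px*1000,len(P),e.max()
A=np.radians(np.arange(190,350,4))
c0=np.array([328,328.])
print('outer',fit(215,275,A,c0,True)); print('inner',fit(120,170,A,c0,False))
im=cv2.imread('pics/w5.png'); b=rect(im,None,.116,0,-.044,half=.03); g=cv2.GaussianBlur(cv2.cvtColor(b,cv2.COLOR_BGR2GRAY).astype(float),(0,0),3)
A=np.radians(np.arange(0,360,6)); c0=np.array([320,320.])
print('w5 outer',fit(215,290,A,c0,True)); print('inner',fit(120,180,A,c0,False))
"
```

```text
outer (array([1.2353, 2.3437]), np.float64(45.38333286842207), 40, np.float64(2.158914916254645))
inner (array([1.3408, 2.5257]), np.float64(28.189460373336416), 39, np.float64(2.38882414675345))
w5 outer (array([-0.2199,  0.1086]), np.float64(45.651566166216966), 48, np.float64(2.869258034969988))
inner (array([-0.2172,  0.0109]), np.float64(28.38511316501181), 60, np.float64(2.680748052017094))
```

```bash
python3 -c "
from rect import *
im=cv2.imread('pics/w6.png')
b=rect(im,None,.034,0.000,0.000,half=.022)
cv2.imwrite('pics/r6c.png',b)
"
```

```text
(no output)
```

View pics/r6c.png

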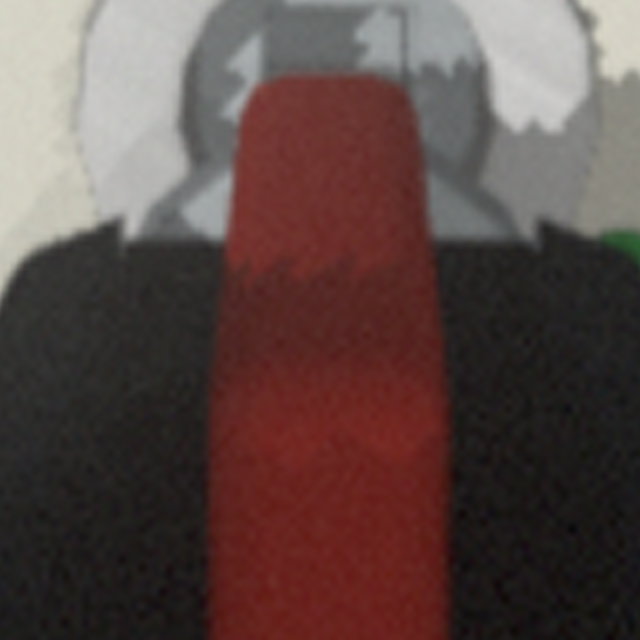

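The rim centre reads (1.3, 2.45) mm in the tool frame and the key axis about (0.7, 1.5), so I'll correct by (+0.6, +0.95). The square looks level with the key. Then I'll descend by feel.

jog_arm:
  steps:
    - {"fingers":0.0,"tx":0.0006,"ty":0.0009,"tz":0,"roll":0}
    - {"fingers":0.0,"tx":0.0006,"ty":0.0009,"tz":0.003,"roll":0}
    - {"fingers":0.0,"tx":0.0006,"ty":0.0009,"tz":0.006,"roll":0}
    - {"fingers":0.0,"tx":0.0006,"ty":0.0009,"tz":0.009,"roll":0}
    - {"fingers":0.0,"tx":0.0006,"ty":0.0009,"tz":0.009,"roll":0}

```text
clock: 8.65
tcp_pos: [0.6267, 0.1229, 0.2651]
eef_rot: [[0.633, -0.774, -0.001], [-0.774, -0.633, -0.0], [-0.0, 0.001, -1.0]]
force: [0.5, 0.5, -1.5]
gripper_width: 0.0117
```

jog_arm:
  steps:
    - {"fingers":0.0,"tx":0,"ty":0,"tz":0.001,"roll":0}
    - {"fingers":0.0,"tx":0,"ty":0,"tz":0.002,"roll":0}

```text
clock: 8.85
tcp_pos: [0.6271, 0.1228, 0.2638]
eef_rot: [[0.633, -0.774, 0.0], [-0.774, -0.633, -0.0], [0.0, -0.0, -1.0]]
force: [0.5, 0.8, -1.3]
gripper_width: 0.0119
```

jog_arm:
  steps:
    - {"fingers":0.0,"tx":0,"ty":0,"tz":0.001,"roll":0}
    - {"fingers":0.0,"tx":0,"ty":0,"tz":0.001,"roll":0}

```text
clock: 9.05
tcp_pos: [0.627, 0.1228, 0.2626]
eef_rot: [[0.633, -0.774, -0.0], [-0.774, -0.633, -0.0], [-0.0, 0.0, -1.0]]
force: [0.3, -0.3, -1.0]
gripper_width: 0.0118
```

jog_arm:
  steps:
    - {"fingers":0.0,"tx":0,"ty":0,"tz":0.001,"roll":0}
    - {"fingers":0.0,"tx":0,"ty":0,"tz":0.001,"roll":0}

```text
clock: 9.25
tcp_pos: [0.6271, 0.1228, 0.2617]
eef_rot: [[0.633, -0.774, 0.0], [-0.774, -0.633, -0.0], [0.0, -0.0, -1.0]]
force: [-1.7, -0.3, -1.1]
gripper_width: 0.012
```

jog_arm:
  steps:
    - {"fingers":0.0,"tx":0,"ty":0,"tz":0.001,"roll":0}
    - {"fingers":0.0,"tx":0,"ty":0,"tz":0.001,"roll":0}

```text
clock: 9.45
tcp_pos: [0.6273, 0.1229, 0.2608]
eef_rot: [[0.633, -0.774, 0.001], [-0.774, -0.633, 0.0], [0.0, -0.001, -1.0]]
force: [1.5, -0.3, -1.0]
gripper_width: 0.0118
```

jog_arm:
  steps:
    - {"fingers":0.0,"tx":0,"ty":0,"tz":0.001,"roll":0}
    - {"fingers":0.0,"tx":0,"ty":0,"tz":0.001,"roll":0}

```text
clock: 9.65
tcp_pos: [0.6272, 0.1229, 0.2598]
eef_rot: [[0.633, -0.774, 0.001], [-0.774, -0.633, 0.0], [0.0, -0.0, -1.0]]
force: [1.4, 0.5, -1.0]
gripper_width: 0.0116
```

jog_arm:
  steps:
    - {"fingers":0.0,"tx":0,"ty":0,"tz":0.001,"roll":0}
    - {"fingers":0.0,"tx":0,"ty":0,"tz":0.001,"roll":0}

```text
clock: 9.85
tcp_pos: [0.6272, 0.1229, 0.2588]
eef_rot: [[0.633, -0.774, 0.0], [-0.774, -0.633, 0.0], [0.0, -0.0, -1.0]]
force: [1.2, 0.2, -1.9]
gripper_width: 0.0117
```

jog_arm:
  steps:
    - {"fingers":0.0,"tx":0,"ty":0,"tz":0.001,"roll":0}
    - {"fingers":0.0,"tx":0,"ty":0,"tz":0.002,"roll":0}

```text
clock: 10.05
tcp_pos: [0.6272, 0.1229, 0.2568]
eef_rot: [[0.633, -0.774, 0.001], [-0.774, -0.633, 0.0], [0.0, -0.001, -1.0]]
force: [1.1, 0.6, -0.2]
gripper_width: 0.0116
```

jog_arm:
  steps:
    - {"fingers":0.0,"tx":0,"ty":0,"tz":0.001,"roll":0}
    - {"fingers":0.0,"tx":0,"ty":0,"tz":0.002,"roll":0}

```text
clock: 10.25
tcp_pos: [0.6272, 0.1229, 0.2548]
eef_rot: [[0.633, -0.774, 0.0], [-0.774, -0.633, 0.0], [0.0, -0.0, -1.0]]
force: [2.4, 0.2, -0.4]
gripper_width: 0.0118
```

jog_arm:
  steps:
    - {"fingers":0.0,"tx":0,"ty":0,"tz":0.001,"roll":0}
    - {"fingers":0.0,"tx":0,"ty":0,"tz":0.002,"roll":0}

```text
clock: 10.45
tcp_pos: [0.6272, 0.1229, 0.2528]
eef_rot: [[0.633, -0.774, 0.001], [-0.774, -0.633, 0.0], [0.0, -0.0, -1.0]]
force: [1.4, 1.3, -0.3]
gripper_width: 0.0116
```

The tip is about 9 mm into the socket with almost no force. I'll continue to the floor.

jog_arm:
  steps:
    - {"fingers":0.0,"tx":0,"ty":0,"tz":0.001,"roll":0}
    - {"fingers":0.0,"tx":0,"ty":0,"tz":0.002,"roll":0}
    - {"fingers":0.0,"tx":0,"ty":0,"tz":0.003,"roll":0}

```text
clock: 10.75
tcp_pos: [0.6272, 0.1229, 0.2498]
eef_rot: [[0.633, -0.774, 0.0], [-0.774, -0.633, 0.0], [0.0, -0.0, -1.0]]
force: [2.5, 1.8, 0.0]
gripper_width: 0.0118
```

jog_arm:
  steps:
    - {"fingers":0.0,"tx":0,"ty":0,"tz":0.001,"roll":0}
    - {"fingers":0.0,"tx":0,"ty":0,"tz":0.002,"roll":0}

```text
clock: 10.95
tcp_pos: [0.6272, 0.1229, 0.2478]
eef_rot: [[0.633, -0.774, 0.0], [-0.774, -0.633, 0.0], [0.0, -0.0, -1.0]]
force: [1.9, 1.4, 1.1]
gripper_width: 0.0119
```

jog_arm:
  steps:
    - {"fingers":0.0,"tx":0,"ty":0,"tz":0.001,"roll":0}
    - {"fingers":0.0,"tx":0,"ty":0,"tz":0.001,"roll":0}

```text
clock: 11.15
tcp_pos: [0.6272, 0.1229, 0.2467]
eef_rot: [[0.633, -0.774, 0.0], [-0.774, -0.633, 0.0], [0.0, -0.0, -1.0]]
force: [3.6, 0.7, -0.1]
gripper_width: 0.0115
```

jog_arm:
  steps:
    - {"fingers":0.0,"tx":0,"ty":0,"tz":0.0007,"roll":0}
    - {"fingers":0.0,"tx":0,"ty":0,"tz":0.0007,"roll":0}

```text
clock: 11.35
tcp_pos: [0.6272, 0.1229, 0.2461]
eef_rot: [[0.633, -0.774, 0.0], [-0.774, -0.633, 0.0], [0.0, -0.0, -1.0]]
force: [3.2, 2.3, 0.0]
gripper_width: 0.0116
```

jog_arm:
  steps:
    - {"fingers":0.0,"tx":0,"ty":0,"tz":0.0007,"roll":0}
    - {"fingers":0.0,"tx":0,"ty":0,"tz":0.0007,"roll":0}

```text
clock: 11.55
tcp_pos: [0.6272, 0.1229, 0.2458]
eef_rot: [[0.633, -0.774, 0.0], [-0.774, -0.633, 0.0], [0.0, -0.001, -1.0]]
force: [2.2, 1.0, 4.5]
gripper_width: 0.0114
```

Floor contact came at TCP z = 0.2458, exactly the predicted height, with about 5 N. I'll relieve the preload slightly and start turning anticlockwise (negative roll).

jog_arm:
  steps:
    - {"fingers":0.0,"tx":0,"ty":0,"tz":-0.0004,"roll":0}
    - {"fingers":0.0,"tx":0,"ty":0,"tz":-0.0004,"roll":0}
    - {"fingers":0.0,"tx":0,"ty":0,"tz":-0.0004,"roll":-2}
    - {"fingers":0.0,"tx":0,"ty":0,"tz":-0.0004,"roll":-4}

```text
clock: 11.95
tcp_pos: [0.6273, 0.123, 0.2458]
eef_rot: [[0.688, -0.726, 0.001], [-0.726, -0.688, 0.0], [0.0, -0.001, -1.0]]
force: [5.1, 2.3, 1.8]
gripper_width: 0.0119
```

```bash
python3 -c "
from h import *
o=env.get_obs();print(o['force'],o['wrist_torque'],o['eef_rot'].T@o['force'])"
```

```text
[5.1432 2.3184 1.8158] [ 0.4438 -0.9457 -0.0735] [ 1.8546 -5.3293 -1.8121]
```

jog_arm:
  steps:
    - {"fingers":0.0,"tx":0,"ty":0,"tz":0,"roll":-2}
    - {"fingers":0.0,"tx":0,"ty":0,"tz":0,"roll":-4}

```text
clock: 12.15
tcp_pos: [0.6273, 0.1231, 0.2458]
eef_rot: [[0.737, -0.676, 0.001], [-0.676, -0.737, 0.0], [0.0, -0.001, -1.0]]
force: [4.0, 2.7, 1.1]
gripper_width: 0.0121
```

```bash
python3 -c "
from h import *
o=env.get_obs();print(o['force'],o['wrist_torque'],o['eef_rot'].T@o['force'])"
```

```text
[3.9768 2.6683 1.1316] [ 0.4921 -0.8511 -0.2046] [ 1.1251 -4.656  -1.1276]
```

jog_arm:
  steps:
    - {"fingers":0.0,"tx":0,"ty":-0.0003,"tz":0,"roll":-2}
    - {"fingers":0.0,"tx":0,"ty":-0.0003,"tz":0,"roll":-4}

```text
clock: 12.35
tcp_pos: [0.6273, 0.1232, 0.2458]
eef_rot: [[0.782, -0.623, 0.0], [-0.623, -0.782, 0.0], [-0.0, -0.0, -1.0]]
force: [3.6, 3.5, 1.4]
gripper_width: 0.0118
```

```bash
python3 -c "
from h import *
o=env.get_obs();print(o['force'],o['wrist_torque'],o['eef_rot'].T@o['force'])"
```

```text
[3.6156 3.5226 1.4026] [ 0.5822 -0.7381 -0.1412] [ 0.6315 -5.0085 -1.4015]
```

jog_arm:
  steps:
    - {"fingers":0.0,"tx":0,"ty":0,"tz":0,"roll":-2}
    - {"fingers":0.0,"tx":0,"ty":0,"tz":0,"roll":-4}

```text
clock: 12.55
tcp_pos: [0.6272, 0.1233, 0.2458]
eef_rot: [[0.824, -0.567, -0.0], [-0.567, -0.824, 0.001], [-0.0, -0.0, -1.0]]
force: [3.1, 2.2, 2.4]
gripper_width: 0.0117
```

```bash
python3 -c "
from h import *
o=env.get_obs();print(o['force'],o['wrist_torque'],o['eef_rot'].T@o['force'])"
```

```text
[3.1439 2.1957 2.3933] [ 0.6141 -0.5698 -0.1345] [ 1.3428 -3.5923 -2.3929]
```

The turning torque (~0.13 N m) matches the core's stiffness and the lateral force is only about 4 N. I'll keep turning.

jog_arm:
  steps:
    - {"fingers":0.0,"tx":0,"ty":-0.0002,"tz":0,"roll":-3}
    - {"fingers":0.0,"tx":0,"ty":-0.0002,"tz":0,"roll":-6}
    - {"fingers":0.0,"tx":0,"ty":-0.0002,"tz":0,"roll":-9}

```text
clock: 12.85
tcp_pos: [0.6269, 0.1236, 0.2458]
eef_rot: [[0.903, -0.431, -0.001], [-0.431, -0.903, 0.001], [-0.001, -0.0, -1.0]]
force: [1.3, 3.1, 3.5]
gripper_width: 0.0119
```

```bash
python3 -c "
from h import *
o=env.get_obs();print(o['force'],o['wrist_torque'],o['eef_rot'].T@o['force'])"
```

```text
[1.2728 3.0704 3.5176] [ 0.6149 -0.1541 -0.1409] [-0.1782 -3.3194 -3.5173]
```

jog_arm:
  steps:
    - {"fingers":0.0,"tx":0,"ty":-0.0002,"tz":0,"roll":-3}
    - {"fingers":0.0,"tx":0,"ty":-0.0002,"tz":0,"roll":-6}
    - {"fingers":0.0,"tx":0,"ty":-0.0002,"tz":0,"roll":-9}

```text
clock: 13.15
tcp_pos: [0.6266, 0.1238, 0.2458]
eef_rot: [[0.959, -0.284, -0.002], [-0.284, -0.959, 0.001], [-0.002, -0.0, -1.0]]
force: [0.3, 3.5, 4.0]
gripper_width: 0.0117
```

```bash
python3 -c "
from h import *
o=env.get_obs();print(o['force'],o['wrist_torque'],o['eef_rot'].T@o['force'])"
```

```text
[0.3196 3.5444 4.0183] [ 0.6611  0.1148 -0.1691] [-0.7093 -3.4893 -4.0167]
```

jog_arm:
  steps:
    - {"fingers":0.0,"tx":0,"ty":-0.0002,"tz":-0.0002,"roll":-3}
    - {"fingers":0.0,"tx":0,"ty":-0.0002,"tz":-0.0002,"roll":-6}
    - {"fingers":0.0,"tx":0,"ty":-0.0002,"tz":-0.0002,"roll":-9}

```text
clock: 13.45
tcp_pos: [0.6262, 0.1239, 0.2458]
eef_rot: [[0.991, -0.131, -0.003], [-0.131, -0.991, 0.0], [-0.003, -0.0, -1.0]]
force: [-1.2, 2.2, 4.6]
gripper_width: 0.0118
```

```bash
python3 -c "
from h import *
o=env.get_obs();print(o['force'],o['wrist_torque'],o['eef_rot'].T@o['force'])"
```

```text
[-1.1673  2.2099  4.6168] [ 0.5635  0.3691 -0.1118] [-1.4607 -2.0387 -4.6121]
```

jog_arm:
  steps:
    - {"fingers":0.0,"tx":0,"ty":0,"tz":0,"roll":-2}
    - {"fingers":0.0,"tx":0,"ty":0,"tz":0,"roll":-4}
    - {"fingers":0.0,"tx":0,"ty":0,"tz":0,"roll":-4}
    - {"fingers":0.0,"tx":0,"ty":0,"tz":0,"roll":-4}

```text
clock: 13.85
tcp_pos: [0.6261, 0.1239, 0.2458]
eef_rot: [[0.998, -0.065, -0.003], [-0.065, -0.998, 0.0], [-0.003, -0.0, -1.0]]
force: [-2.5, 2.3, 5.6]
gripper_width: 0.0119
```

```bash
python3 -c "
from h import *
to([.6255,.12,.26])
o=env.get_obs();print(o['force'],o['wrist_torque'],o['eef_rot'].T@o['force'])
im=env.get_image('top');cv2.imwrite('pics/t7.png',im)
im=env.get_image('scene');cv2.imwrite('pics/s7.png',im)"
```

```text
t 13.85 tcp [0.6261 0.1239 0.2458] yaw -3.7 shift [-0.0004  0.0039 -0.0142] dist 0.014786690926780815 roll None F [-2.4561  2.3025  5.6194] q [-34.5456  33.019   28.2814  92.1322 -17.5122  59.4788  -4.8105] w 0.011911204370619752
[-2.4561  2.3025  5.6194] [ 0.61    0.8411 -0.0446] [-2.6185 -2.1407 -5.61  ]
```

View pics/t7.png

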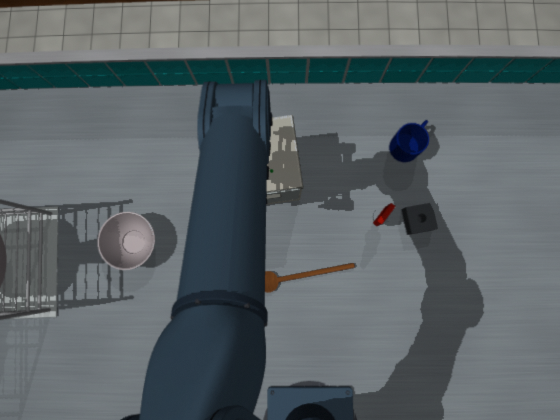

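View pics/s7.png

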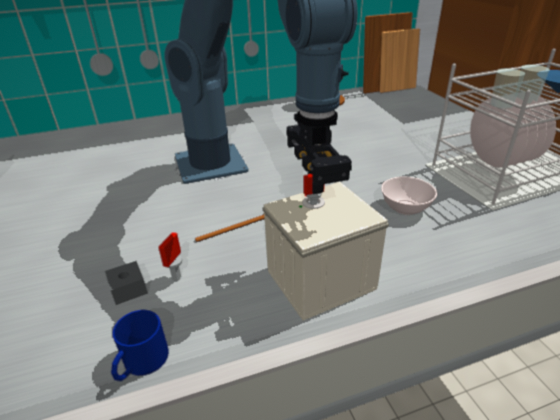

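The flap isn't visibly out yet, so I'll turn further in small steps.

jog_arm:
  steps:
    - {"fingers":0.0,"tx":-0.0002,"ty":-0.0002,"tz":-0.0004,"roll":-2}
    - {"fingers":0.0,"tx":-0.0002,"ty":-0.0002,"tz":-0.0004,"roll":-4}
    - {"fingers":0.0,"tx":-0.0002,"ty":-0.0002,"tz":-0.0004,"roll":-4}

```text
clock: 14.25
tcp_pos: [0.626, 0.124, 0.2458]
eef_rot: [[1.0, 0.006, -0.003], [0.006, -1.0, 0.0], [-0.003, -0.0, -1.0]]
force: [-4.7, 3.7, 3.5]
gripper_width: 0.0115
```

```bash
python3 -c "
from h import *
to([.6255,.12,.26])
o=env.get_obs();print(o['force'],o['wrist_torque'],o['eef_rot'].T@o['force'])
im=env.get_image('top');cv2.imwrite('pics/t8.png',im[90:310,170:400])
im=env.get_image('scene');cv2.imwrite('pics/s8.png',im[150:340,180:420])"
```

```text
t 14.25 tcp [0.626  0.124  0.2458] yaw 0.34 shift [-0.0005  0.004  -0.0142] dist 0.014784854209472925 roll None F [-4.7132  3.7053  3.4734] q [-33.9314  32.827   27.3084  92.1135 -16.8475  59.3705  -1.3132] w 0.011499848798336227
[-4.7132  3.7053  3.4734] [ 0.5879  0.9613 -0.065 ] [-4.7023 -3.7341 -3.4572]
```

View pics/t8.png

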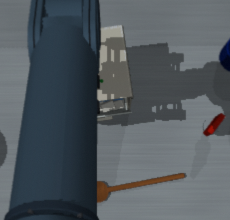

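View pics/s8.png

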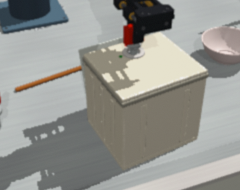

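jog_arm:
  steps:
    - {"fingers":0.0,"tx":-0.0002,"ty":-0.0002,"tz":0,"roll":0}
    - {"fingers":0.0,"tx":-0.0002,"ty":-0.0002,"tz":0,"roll":0}
    - {"fingers":0.0,"tx":-0.0002,"ty":-0.0002,"tz":0,"roll":0}
    - {"fingers":0.0,"tx":-0.0002,"ty":-0.0002,"tz":0,"roll":0}
    - {"fingers":0.0,"tx":-0.0002,"ty":-0.0002,"tz":0,"roll":0}

```text
clock: 14.85
tcp_pos: [0.6261, 0.124, 0.2458]
eef_rot: [[1.0, 0.004, -0.003], [0.004, -1.0, -0.0], [-0.003, 0.0, -1.0]]
force: [-5.1, 2.7, 2.5]
gripper_width: 0.0117
```

```bash
python3 -c "
from h import *
o=env.get_obs();print(o['force'],o['wrist_torque'],o['eef_rot'].T@o['force'])
im=env.get_image('top');cv2.imwrite('pics/t9.png',cv2.resize(im[110:250,220:360],None,fx=4,fy=4,interpolation=cv2.INTER_CUBIC))
im=env.get_image('wrist');cv2.imwrite('pics/w9.png',im)"
```

```text
[-5.1386  2.6673  2.4702] [ 0.5931  1.2814 -0.0854] [-5.1334 -2.6894 -2.457 ]
```

View pics/t9.png

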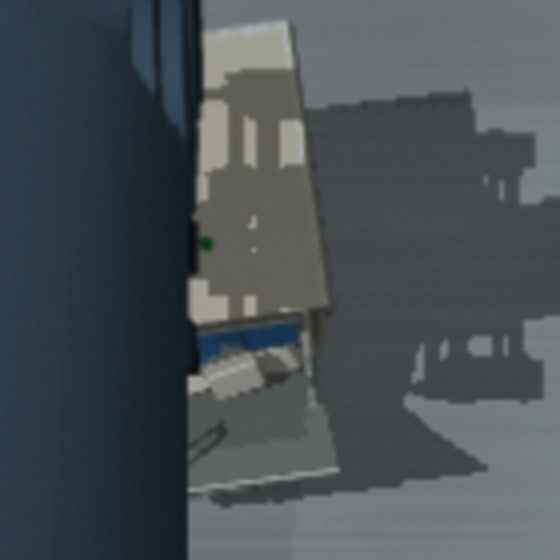

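View pics/w9.png

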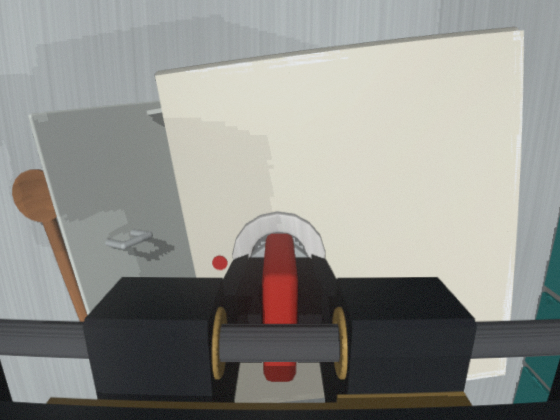

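The flap has swung out: the top view shows the opened front and tablets at (250,370) in the crop, and the wrist view shows the flap at the left. I'll let it finish and relieve the side load, then open the fingers.

jog_arm:
  steps:
    - {"fingers":0.0,"tx":-0.0002,"ty":-0.0001,"tz":0,"roll":0.5}
    - {"fingers":0.0,"tx":-0.0002,"ty":-0.0001,"tz":0,"roll":1}
    - {"fingers":0.0,"tx":-0.0002,"ty":-0.0001,"tz":0,"roll":1}
    - {"fingers":0.02,"tx":-0.0002,"ty":-0.0001,"tz":0,"roll":1}
    - {"fingers":0.03,"tx":-0.0002,"ty":-0.0001,"tz":0,"roll":1}

```text
clock: 15.45
tcp_pos: [0.6279, 0.123, 0.2466]
eef_rot: [[1.0, -0.014, 0.002], [-0.014, -1.0, -0.001], [0.002, 0.001, -1.0]]
force: [-0.2, 0.5, 0.4]
gripper_width: 0.0256
```

jog_arm:
  steps:
    - {"fingers":0.05,"tx":0,"ty":0,"tz":0,"roll":0}
    - {"fingers":0.05,"tx":0,"ty":0,"tz":0,"roll":0}
    - {"fingers":0.05,"tx":0,"ty":0,"tz":0,"roll":0}

```text
clock: 15.75
tcp_pos: [0.6272, 0.1238, 0.2465]
eef_rot: [[1.0, -0.013, 0.001], [-0.013, -1.0, -0.0], [0.001, 0.0, -1.0]]
force: [-0.3, 0.2, -0.2]
gripper_width: 0.0488
```

```bash
python3 -c "
from h import *
to([.6255,.12,.26])
im=env.get_image('wrist');cv2.imwrite('pics/w10.png',im)"
```

```text
t 15.75 tcp [0.6272 0.1238 0.2465] yaw -0.74 shift [-0.0016  0.0039 -0.0135] dist 0.014175655479724384 roll None F [-0.2636  0.1901 -0.1584] q [-34.1358  32.8398  27.6244  92.0891 -16.9898  59.2535  -2.2747] w 0.04883596821016129
```

View pics/w10.png

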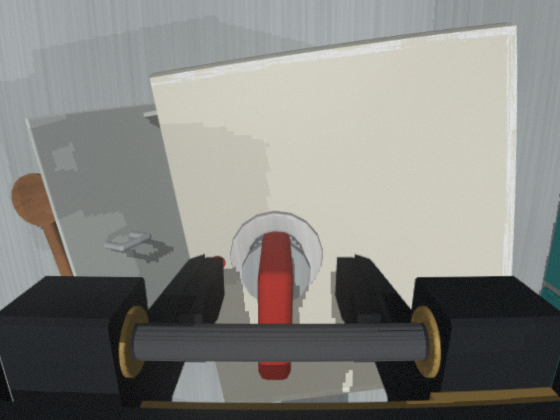

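The key stands free between the open fingers at (275,305). I'll lift straight up.

jog_arm:
  steps:
    - {"fingers":0.05,"tx":0,"ty":0,"tz":-0.015,"roll":0}
    - {"fingers":0.05,"tx":0,"ty":0,"tz":-0.045,"roll":0}
    - {"fingers":0.05,"tx":0,"ty":0,"tz":-0.09,"roll":0}
    - {"fingers":0.05,"tx":0,"ty":0.03,"tz":-0.13,"roll":0}
    - {"fingers":0.05,"tx":0,"ty":0.06,"tz":-0.13,"roll":0}

```text
clock: 16.3
tcp_pos: [0.6288, 0.0638, 0.3839]
eef_rot: [[1.0, -0.011, 0.011], [-0.011, -1.0, 0.002], [0.011, -0.002, -1.0]]
force: [0.0, -0.4, -0.4]
gripper_width: 0.0499
```

jog_arm:
  steps:
    - {"fingers":0.05,"tx":-0.02,"ty":0.03,"tz":0,"roll":0}
    - {"fingers":0.05,"tx":-0.03,"ty":0.06,"tz":0,"roll":0}
    - {"fingers":0.05,"tx":-0.03,"ty":0.06,"tz":0,"roll":0}

```text
clock: 16.6
tcp_pos: [0.5942, -0.0014, 0.3785]
eef_rot: [[1.0, -0.02, 0.002], [-0.02, -1.0, -0.002], [0.002, 0.002, -1.0]]
force: [0.5, -1.1, 0.1]
gripper_width: 0.05
```

```bash
python3 -c "
from h import *
to([.6255,.12,.26])
o=env.get_obs()
im=env.get_image('wrist');cv2.imwrite('pics/w11.png',im)
for r in env.tip_of('wrist','key_grip')+env.tip_of('wrist','lock_mouth'): print(r['confidence'],cam2w('wrist',r['xyz'],o))
im=env.get_image('scene');cv2.imwrite('pics/s11.png',im)
for t in ['key_grip','lock_mouth','mug','spoon','bowl']:
  for r in env.tip_of('scene',t): print(t,r['confidence'],cam2w('scene',r['xyz']))
im=env.get_image('top');cv2.imwrite('pics/t11.png',im)
"
```

```text
t 16.6 tcp [ 0.5942 -0.0014  0.3785] yaw -1.17 shift [ 0.0286 -0.1222  0.1183] dist 0.17250260588933444 roll None F [ 0.4673 -1.0771  0.0671] q [-28.2746  21.4178  32.6007  90.4525 -11.8768  71.5277   5.1108] w 0.05003188452739063
0.82 [0.6295 0.1206 0.2364]
0.66 [ 0.5469 -0.18    0.0846]
key_grip 0.93 [ 0.5424 -0.1858  0.09  ]
lock_mouth 0.7 [0.622  0.1215 0.196 ]
mug 0.89 [ 0.736  -0.2654 -0.0015]
spoon 0.79 [ 0.3925  0.007  -0.0013]
bowl 0.87 [0.4793 0.4668 0.0025]
```

View pics/w11.png

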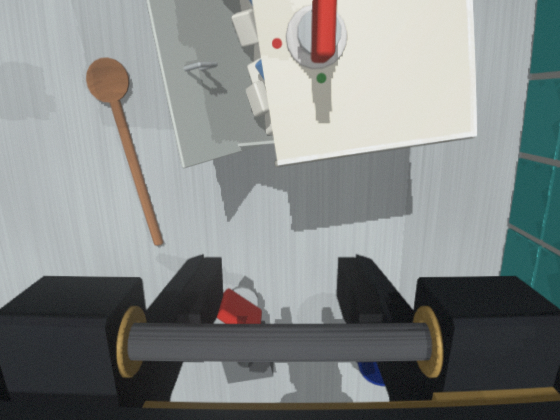

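View pics/s11.png

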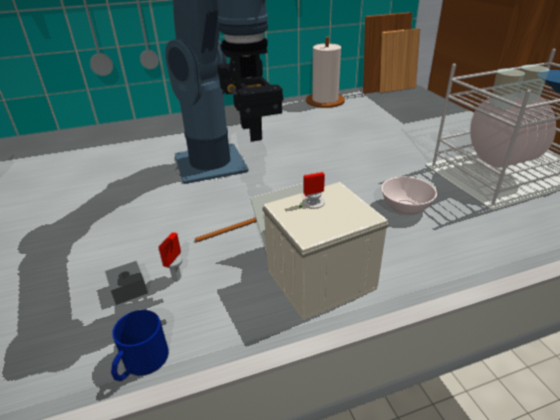

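View pics/t11.png

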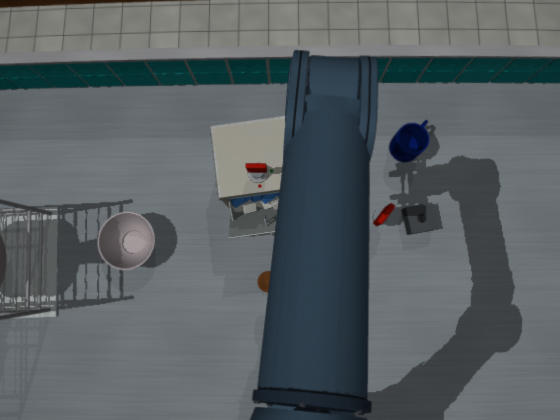

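```bash
python3 -c "
from h import *
# flap edge corner vs bin front corner, from top view and wrist
o=env.get_obs()
a=onz('top',229,237,.15);b=onz('top',219,198,.19);print('top',a,b,np.linalg.norm((a-b)[:2]))
a=onz('wrist',184,166,.15,o);b=onz('wrist',279,164,.19,o);print('wrist',a,b,np.linalg.norm((a-b)[:2]), o['clock'])
im=env.get_image('scene'); 
cv2.imwrite('pics/s12.png',cv2.resize(im[150:290,240:400],None,fx=4,fy=4,interpolation=cv2.INTER_CUBIC))
"
```

```text
top [0.4817 0.1887 0.15  ] [0.5671 0.2067 0.19  ] 0.08727836820396746
wrist [0.5055 0.0215 0.15  ] [0.5959 0.0284 0.19  ] 0.09069434632427634 17.1
```

View pics/s12.png

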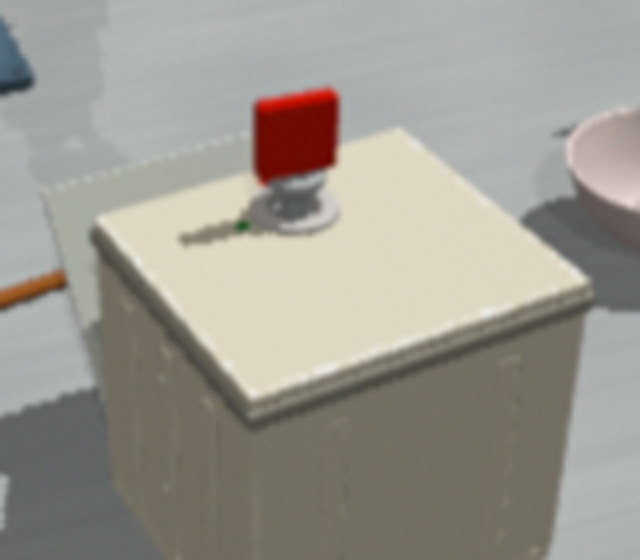

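The key stands upright in the lock at (297,150) in this crop. The flap edge is about 90 mm in front of the bin (95 mm is fully out), and the mug, bowl and spoon haven't moved. I'll hand the job in.

```bash
python3 -c "
from h import *
print(env.get_obs()['clock']); print(env.job_done())"
```

```text
17.15
the job is handed in; nothing more can be done
None
```

The bin is unlocked. The flap is tilted out, the smaller key is left standing in the lock, and I handed the job in at 17.15 s. No verdict was reported.

- **Fitting the key:** I took the smaller key from the stand. The wrist camera showed the core about 32° anticlockwise from square. The key went into the socket with almost no force and met the floor at the predicted height, pressing about 5 N.
- **Turning:** I turned it about 50° anticlockwise at about 0.1–0.2 N m. The force read at the wrist peaked at about 7–8 N, though the contact force between key and bin itself is not measured.
- **Flap and key at the end:**
  - The flap edge is 87–91 mm in front of the bin; 95 mm would be fully out.
  - The grip centre is 42 mm above the rim, which means the key is fully home. It is upright, about 2–8 mm from the lock axis depending on which lock estimate I compare it with (my best estimate gives about 3 mm).
  - The robot is clear of everything.
- **Mug, bowl and spoon:** their positions changed by 4 mm or less, which is within measurement error.

Two checks disagreed: the networks' estimates of the key tip in the hand varied by up to 6 mm, and one rim-size reading was off. I relied on the edges I measured in the pictures and on the contact forces instead.

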